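# Unstack the espresso tools and set up the bar for tamping

### The job

The espresso tools were left piled on the portafilter. Take the pile apart from the top and get the bar ready for tamping, in this order: put the black-capped leveller in its wooden dock, slip the copper funnel over the peg of its stand, lay the portafilter down in its rest with the handle out through the gap, and last stand the tamper upright in the portafilter's basket. Set each thing right down in its place rather than dropping it, and leave the milk jug and the espresso cup where they stand.

Things in the scene. Friction and masses are not known exactly. Their poses are not given: they have to be found in the camera images.
- leveller: Coffee leveller on top of the pile, round, 0.25 kg, z up, origin: centre of its underside. Steel foot 57 mm diameter z 0-20 mm (lower edge bevelled 3 mm), steel collar 66 mm diameter z 20-25, black grip cap 50 mm diameter z 25-52 with a steel disc on top. Grip it by the cap. In the pile the collar lies on the funnel's rim and its underside is 40 mm above the portafilter's.
- funnel: Copper dosing funnel, a round collar, 0.09 kg, under the leveller, z up, origin: centre of its underside. Spigot z 0-8 mm: 58.6 mm outside, 54 mm bore; collar z 8-34: 68 mm outside, 60 mm bore. Grip across the collar's outside. In the pile the spigot hangs loosely in the portafilter's basket, the collar lies on its rim, and its origin is 26 mm above the portafilter's.
- portafilter: Bottomless steel portafilter, dark wooden handle, 0.45 kg, under the pile. Origin: centre of the head's underside; z up, handle along -x. Head 74 mm diameter, 34 tall, 2 ears (85 mm over them). Basket 61 mm inside, floor z 10, mouth 65. Handle axis z 22 mm: neck 18 mm thick x -37 to -53, grip 22 mm wide to x -144 (26 near its end). Pinch from above at x -66; mass centre near x -15.
- tamper: Coffee tamper standing loose on the worktop, 87 mm tall, 0.38 kg: round steel base 58 mm diameter from z 0 to about 30 mm, dark wooden knob 36 mm thick above it up to z 87 mm. Origin: centre of its underside, z up. Grip it by the knob, at about z 70 mm.
- leveller_dock: The leveller's dock: fixed round wooden dish, 86 mm diameter, 24 mm tall, with a round recess 64 mm across, its black floor at z 8 mm, its mouth widened to 73 mm over the top 5 mm. Origin: centre of its underside, z up. The leveller's foot stands on the recess floor.
- funnel_stand: The funnel's stand: fixed black disc 90 mm diameter, 10 mm thick, with a pale wooden peg in the middle: 46 mm diameter up to z 20 mm, then tapering to 30 mm at z 30 mm. Origin: centre of its underside, z up. The funnel goes over the peg, spigot down, and lies on the disc.
- rest: The portafilter's rest: fixed black base 106 x 106 x 10 mm with a pad (top z 12 mm) inside an aluminium ring wall 80 mm inside, 98 outside, top z 30 mm, mouth widened to 90 over the top 6 mm. The ring has a gap at -x, 46 mm wide, for the handle. Origin: centre of its underside, z up, -x out through the gap. The portafilter's head stands on the pad.
- milk_jug: Pale milk jug with a handle, 74 x 98 x 88 mm, a bystander to be left where it stands. Origin: middle of its underside.
- espresso_cup: Small white espresso cup with a handle, 63 x 88 x 51 mm, on the worktop near the coffee machine, a bystander to be left where it stands (another like it is on the machine's drip tray). Origin: middle of its underside.
Things that resemble listed ones, but are neither listed nor needed, are in the scene too. What is shaped like the tamper but blue or red is not meant.

How it is judged:
On the way, in this order (a step that is already met when the one before it is completed fails the run):
1. the leveller stands in its dock (horizontal distance between leveller and leveller_dock below 0.007 m and z of leveller in the frame of leveller_dock between 0.004 and 0.013 m and angle between leveller's own z axis and vertical below 0.08 rad and linear speed of leveller below 0.02 m/s), for 0.2 s.
2. then the funnel is on its stand (horizontal distance between funnel and funnel_stand below 0.009 m and z of funnel in the frame of funnel_stand between 0.006 and 0.016 m and angle between funnel's own z axis and vertical below 0.08 rad and linear speed of funnel below 0.02 m/s), for 0.2 s.
3. then the portafilter lies in its rest (horizontal distance between portafilter and rest below 0.007 m and z of portafilter in the frame of rest between 0.008 and 0.017 m and angle between portafilter's own z axis and vertical below 0.08 rad and angle between the x axis of portafilter and the x axis of rest, either way round below 0.4 rad and linear speed of portafilter below 0.02 m/s), for 0.2 s.
4. then the tamper stands in the portafilter's basket (horizontal distance between tamper and portafilter below 0.006 m and z of tamper in the frame of portafilter between 0.006 and 0.015 m and angle between tamper's own z axis and vertical below 0.08 rad and linear speed of tamper below 0.02 m/s), for 0.2 s.
At the end, for the whole second after the job is handed in: All upright (0.08 rad) and at rest: leveller in dock (7 mm off centre, underside 4-13 mm up), funnel on stand (9 mm; 6-16 mm up), portafilter in rest, handle in gap (7 mm; 8-17 mm up; yaw within 0.4 rad), tamper in basket (6 mm; underside 6-15 mm above the portafilter's) (all of step 1 and all of step 2 and all of step 3 and all of step 4); the robot touches nothing.
It fails at once if the milk jug or the espresso cup is shifted by more than 30 mm or tipped by more than 0.4 rad (distance of any of milk_jug, espresso_cup from where it was at the start of the episode above 0.03 m or angle between any of milk_jug, espresso_cup's own z axis and vertical above 0.4 rad).
It fails at once if one of the four tools is dropped (out of the fingers and faster than 0.7 m/s, a fall of about 25 mm) ((contact force between the fingers and leveller below 0.05 N and linear speed of leveller above 0.7 m/s) or (contact force between the fingers and funnel below 0.05 N and linear speed of funnel above 0.7 m/s) or (contact force between the fingers and portafilter below 0.05 N and linear speed of portafilter above 0.7 m/s) or (contact force between the fingers and tamper below 0.05 N and linear speed of tamper above 0.7 m/s)).
It also fails if it takes over 106 s, if anything falls off the work surface, if the arm or the gripper's body presses on something with over 40 N, if the wrist force passes 120 N, or if a joint passes its speed limit or range.

### The arm

A 6-joint arm with a two-finger parallel gripper is mounted at the origin on a cart in front of the work surface, level with it; the furniture and walls round the work are solid. World frame = base frame: x ahead of the robot, y to its left, z up, the work surface at z = 0. Lengths are in m, angles in rad, forces in N, time in s.
With the tool pointing down it reaches from about 0.3 to 0.95 m from the base axis. Payload 3.1 kg.
Tool frame: the origin (TCP) lies at the very end of the fingers, on their centre line; the grasp point (between the pads) lies 19 mm behind it; z points along the fingers, y is the line along which they close (so a half turn about z gives the same grasp; the last joint's range is limited). The gripper opens to 85 mm and grips with 20 to 120 N. Pads are 22 mm wide; open, the fingers measure 114 mm over their backs; the gripper's body (76 mm by 85 mm) begins 54 mm behind the grasp point. The pads swing forward as they close: fully open they stand 13 mm farther back than shut.
Start: joints at [1.171, 0.308, 1.634, -0, 1.2, -0.07], TCP at [0.202, 0.591, 0.231] pointing down, gripper open.
Joint ranges: [-3.06, 3.06], [-0.79, 1.96], [0.05, 2.63], [-1.19, 4.34], [0.05, 2.64], [-2.94, 2.94]. Speed limits (rad/s): [2.79, 2.79, 3.14, 3.14, 3.14, 3.14].

### API

Orientations are given as a rotation vector (axis times angle).
In Python, from plant import ctrl gives the robot as it stands.
- The arm moves only by the tool send_rows, never from a script. Its argument "commands" is a list of rows, each a list of 3 entries, a list of its own where there are three numbers: the shift along the tool's x, y, z in mm, then the turn, a rotation vector about the tool's x, y, z in degrees, then the gripper's target within -1 to 1 (shut at 1, half-way at 0, fully open at -1). A call has 1 to 10 rows; each row shifts and turns the commanded pose from where the row before left it, along the tool's axes as they then stand; what a row does not reach is not made up. A row lasts 1/12 s, in which the tool goes at most 41.7 mm and 7.16 degrees, less where a joint would pass 70% of its speed; a pose out of reach is approached as far as the arm can. A call with a gripper value outside its range is refused whole. The fingers move at their own pace and stop on an object; the grip force is fixed at half the most. Time passes only in rows, so rows that do not move let the fingers close. It gives the time, the measured TCP pose, the force, the opening and the grip force at its end, in the units of the state.
- ctrl.get_obs(): the state, without advancing time (a new reading comes with each control period).
- ctrl.snapshot(name): name is "scene" or "top" or "wrist"; returns a dict with "image" (384x512x3 uint8, red, green, blue), "intrinsics" (3x3 intrinsics, pixels), "R" (3x3) and "t" (3): a world point X has camera coordinates R X + t. Camera axes: x right, y down, z forward; pixel columns grow to the right and rows downward; lengths in m; the calibration is good to about 2 mm. A picture is of the moment at which its call begins. There is no depth.
- ctrl.finish_job(): hands the job in; it is judged then, once.
The state is a dict: "t": time; "joint_pos": joint angles; "qvel": joint speeds; "joint_efforts": joint torques, N m; "tcp_pos": TCP position; "eef_rot": TCP orientation; "ft_force": force on the tool from outside, world axes, zero at the start; "wrist_torque": the same for the moment, N m; "width": finger opening in m; "grip_force": force on a finger pad.
Only numpy, scipy, OpenCV 4.12 (cv2) and the standard library are available. Lean on these libraries where they do the work, as an engineer would, in place of code of your own. Each camera call takes 0.05 s, during which the arm holds its last target. There are 200 camera calls.

## Working session

There is one attempt and no reset: what is moved stays moved. The work goes in short steps, Python scripts to look and compute and a tool call to move; the robot and the scene stay as the last step left them, time stands still between calls to the robot, and variables do not carry over. Pictures are saved under pics/ and viewed, at most 14 in all, crops included, and the job is handed in when it is done.

Besides the shell and the picture viewer there is one more tool, called after ">>>" by a JSON object that holds its "name" and its "arguments". send_rows: Moves the arm, as the interface text tells. Its arguments: {"type":"object","properties":{"commands":{"type":"array","items":{"type":"array"}}},"required":["commands"]}

```bash
mkdir -p pics; ls
cat > h.py <<'E'
import numpy as np, cv2
from plant import ctrl
def snap(name,fn=None):
    s=ctrl.snapshot(name)
    if fn: cv2.imwrite('pics/'+fn+'.png',cv2.cvtColor(s['image'],cv2.COLOR_RGB2BGR))
    np.savez('/tmp/'+(fn or name)+'.npz',**{k:np.array(s[k]) for k in('image','intrinsics','R','t')})
    return s
def load(fn): return dict(np.load('/tmp/'+fn+'.npz'))
def ray(s,u,v,z):
    K,R,t=s['intrinsics'],np.array(s['R']),np.array(s['t'])
    c=-R.T@t; d=R.T@np.linalg.solve(K,[u,v,1.]); return c+d*(z-c[2])/d[2]
def proj(s,X):
    p=s['intrinsics']@(np.array(s['R'])@np.array(X)+s['t']); return p[:2]/p[2]
E
python3 - <<'E'
from h import *
for n in('scene','top','wrist'):
    s=snap(n,n+'0'); print(n,-np.array(s['R']).T@s['t'],s['intrinsics'][0][0])
a=[cv2.imread(f'pics/{n}0.png') for n in('scene','top')]
cv2.imwrite('pics/both.png',np.vstack(a)[:, :] if 0 else cv2.resize(np.hstack(a),(800,300)))
print({k:np.round(v,3) for k,v in ctrl.get_obs().items()})
E
```

```text
pics
scene [ 0.05383878 -1.03929569  0.7609236 ] 458.55550817481065
top [ 0.30132065 -0.06276062  1.18072071] 411.442043980833
wrist [0.13782398 0.61338399 0.37198434] 340.7542115018922
{'t': np.float64(0.15), 'joint_pos': array([ 1.171,  0.309,  1.635,  0.   ,  1.2  , -0.07 ]), 'qvel': array([-0.001, -0.002, -0.003, -0.001,  0.   ,  0.   ]), 'joint_efforts': array([-0.0000e+00, -4.1581e+01, -2.7715e+01, -0.0000e+00,  6.0000e-03,
       -0.0000e+00]), 'tcp_pos': array([0.202, 0.591, 0.23 ]), 'eef_rot': array([-5.160e-01, -3.099e+00,  3.000e-03]), 'ft_force': array([ 1.12 , -0.094, -1.311]), 'wrist_torque': array([-0.021,  0.029, -0.03 ]), 'grip_force': np.float64(0.0), 'width': np.float64(0.086)}
```

View pics/top0.png

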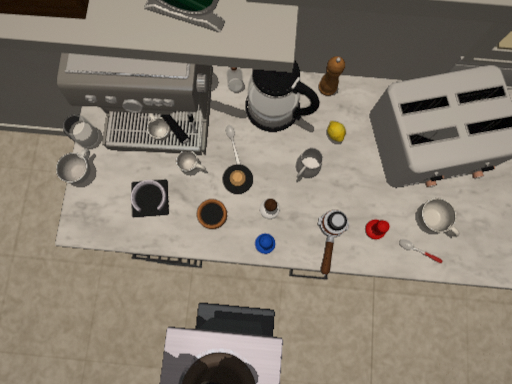

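View pics/scene0.png

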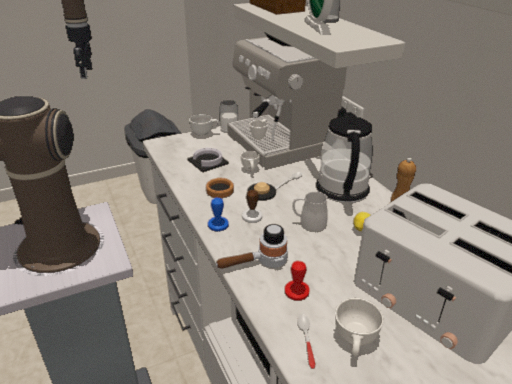

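Top view: the pile is at (334,222) with its handle down to (326,270). The rest is at (150,198), the dock at (212,213), the funnel stand at (237,179), the jug at (311,163) and the cup at (189,161). Tamper candidates are dark knob (270,207), blue (265,243) and red (377,229). Only the dark-knobbed one fits; I'll confirm it in a crop.

Run:
```python
from h import *
i=cv2.imread('pics/top0.png')[140:280,120:400]
cv2.imwrite('pics/c1.png',cv2.resize(i,(784,392),interpolation=cv2.INTER_CUBIC))
s=load('top0')
for n,u,v,z in [('pile cap',334,222,.1),('handle end',326,270,.022),('rest',150,198,.03),('dock',212,213,.024),('stand',237,179,.01),('tamper',270,205,.087),('jug',311,163,.088),('cup',189,161,.05)]: print(n,ray(s,u,v,z).round(3))
```

```text
pile cap [ 0.466 -0.264  0.1  ]
handle end [ 0.342 -0.263  0.022]
rest [0.496 0.249 0.03 ]
dock [0.47  0.069 0.024]
stand [0.579 0.009 0.01 ]
tamper [ 0.497 -0.092  0.087]
jug [ 0.625 -0.194  0.088]
cup [0.609 0.148 0.05 ]
```

View pics/c1.png

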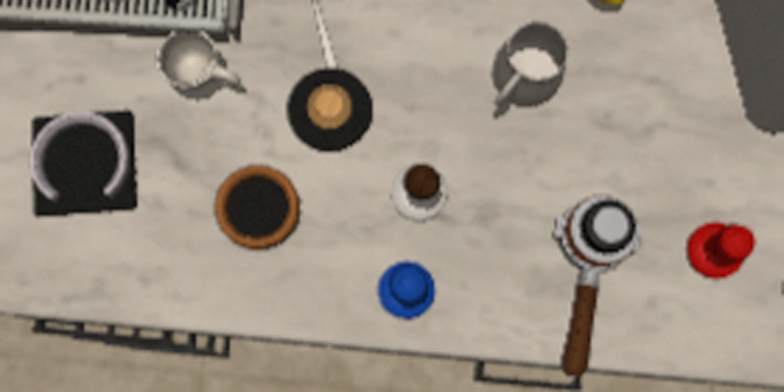

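The crop confirms it: the tamper is the dark-knob, steel-base piece (crop (420,190)). I'll refine by contour fits next.

```bash
cat >> h.py <<'E'
from scipy.spatial.transform import Rotation as Ro
def fit(s,u,v,r,maskf,z,big=None):
    """largest blob of mask near (u,v), hull ellipse centre cast to plane z"""
    im=cv2.cvtColor(s['image'],cv2.COLOR_RGB2HSV); m=maskf(im).astype(np.uint8)*255
    w=np.zeros_like(m); cv2.circle(w,(int(u),int(v)),r,255,-1); m&=w
    cs,_=cv2.findContours(m,cv2.RETR_EXTERNAL,cv2.CHAIN_APPROX_NONE)
    c=cv2.convexHull(max(cs,key=cv2.contourArea))
    e=cv2.fitEllipse(c)
    P=np.array([ray(s,*p,z)[:2] for p in c[:,0].astype(float)])
    (x,y),rad=cv2.minEnclosingCircle(P.astype(np.float32))
    A=np.c_[2*P,np.ones(len(P))]; q=np.linalg.lstsq(A,(P**2).sum(1),rcond=None)[0]
    R=np.sqrt(q[2]+q[:2]@q[:2])
    return dict(px=np.round(e[0],1),c=q[:2].round(4),diam=round(2*R,4),enc=np.round([x,y,2*rad],4))
def go(x,y,z,jaw=None):
    """print tool shift mm, and yaw turn deg to bring jaw line to world angle jaw(deg)"""
    o=ctrl.get_obs(); R=Ro.from_rotvec(o['eef_rot']).as_matrix()
    d=R.T@(np.array([x,y,z])-o['tcp_pos'])*1000; print('shift mm',d.round(1))
    ja=np.degrees(np.arctan2(R[1,1],R[0,1])); print('jaw angle now',ja.round(1),'tilt',np.degrees(np.arccos(-R[2,2])).round(2),'q',o['joint_pos'].round(2))
    if jaw is not None: print('turn about tool z (deg)',(-(((jaw-ja)+90)%180-90)).round(1))
E
python3 - <<'E'
from h import *
s=load('top0'); im=cv2.cvtColor(s['image'],cv2.COLOR_RGB2HSV)
dark=lambda m:m[...,2]<60
brown=lambda m:(m[...,1]>100)&(m[...,2]>60)&(m[...,0]<20)
darkb=lambda m:(m[...,1]>90)&(m[...,2]<110)
print('dock',fit(s,212,213,25,lambda m:brown(m)|dark(m),.022))
print('dockfloor',fit(s,212,213,20,dark,.008))
print('stand',fit(s,237,179,22,dark,.008))
print('peg',fit(s,237,178,12,brown,.03))
print('tamper',fit(s,270,205,10,darkb,.08))
print('cap',fit(s,335,220,14,dark,.09))
sv=im[205:236:3,320:352:3]; 
print('handle',fit(s,327,256,22,brown,.022))
# rest square
m=dark(im).astype(np.uint8)*255; w=np.zeros_like(m); cv2.circle(w,(150,198),32,255,-1)
c=max(cv2.findContours(m&w,0,1)[0],key=cv2.contourArea)
P=np.array([ray(s,*p,.01)[:2] for p in c[:,0].astype(float)]).astype(np.float32); print('rest',cv2.minAreaRect(P))
go(.466,-.264,.23)
E
```

```text
dock {'px': array([211.6, 213.7]), 'c': array([0.4689, 0.0697]), 'diam': np.float64(0.0842), 'enc': array([0.4691, 0.0692, 0.0861])}
dockfloor {'px': array([211.3, 213.3]), 'c': array([0.4716, 0.0721]), 'diam': np.float64(0.062), 'enc': array([0.4718, 0.0721, 0.0632])}
stand {'px': array([237.6, 178.8]), 'c': array([0.5805, 0.0072]), 'diam': np.float64(0.0864), 'enc': array([0.5804, 0.0076, 0.0881])}
peg {'px': array([237.2, 177.6]), 'c': array([0.5786, 0.0073]), 'diam': np.float64(0.0472), 'enc': array([0.5786, 0.0076, 0.0481])}
tamper {'px': array([270.4, 204.5]), 'c': array([ 0.5003, -0.0929]), 'diam': np.float64(0.0317), 'enc': array([ 0.5001, -0.0924,  0.0327])}
cap {'px': array([336.7, 220.7]), 'c': array([ 0.4713, -0.2724]), 'diam': np.float64(0.0491), 'enc': array([ 0.4712, -0.2724,  0.051 ])}
handle {'px': array([326.9, 258.4]), 'c': array([ 0.3759, -0.2677]), 'diam': np.float64(0.0778), 'enc': array([ 0.3767, -0.2638,  0.0876])}
rest ((0.4992755651473999, 0.2547466456890106), (0.10260233283042908, 0.104306660592556), 10.638020515441895)
shift mm [-526.4 -723.2    1.5]
jaw angle now 71.1 tilt 0.1 q [ 1.17  0.31  1.63  0.    1.2  -0.07]
```

>>> {"name": "send_rows", "arguments": {"commands": [[[-24,-33,0],[0,0,0],-1],[[-24,-33,0],[0,0,0],-1],[[-24,-33,0],[0,0,0],-1],[[-24,-33,0],[0,0,0],-1],[[-24,-33,0],[0,0,0],-1],[[-24,-33,0],[0,0,0],-1],[[-24,-33,0],[0,0,0],-1],[[-24,-33,0],[0,0,0],-1],[[-24,-33,0],[0,0,0],-1],[[-24,-33,0],[0,0,0],-1]]}}

```text
t: 0.98
tcp_pos: [0.3224, 0.1995, 0.2312]
eef_rot: [0.514, 3.099, 0.0]
ft_force: [0.1, 0.6, 0.2]
width: 0.0854
grip_force: 0.0
```

>>> {"name": "send_rows", "arguments": {"commands": [[[-24,-33,0],[0,0,0],-1],[[-24,-33,0],[0,0,0],-1],[[-24,-33,0],[0,0,0],-1],[[-24,-33,0],[0,0,0],-1],[[-24,-33,0],[0,0,0],-1],[[-24,-33,0],[0,0,0],-1],[[-24,-33,0],[0,0,0],-1],[[-24,-33,0],[0,0,0],-1],[[-24,-33,0],[0,0,0],-1],[[-24,-33,0],[0,0,0],-1]]}}

```text
t: 1.82
tcp_pos: [0.4427, -0.1907, 0.2311]
eef_rot: [-0.517, -3.099, -0.0]
ft_force: [0.1, 1.2, -0.0]
width: 0.0857
grip_force: 0.0
```

>>> {"name": "send_rows", "arguments": {"commands": [[[-23,-31,0],[0,0,0],-1],[[-23,-31,0],[0,0,0],-1],[[0,0,0],[0,0,0],-1],[[0,0,0],[0,0,0],-1]]}}

```text
t: 2.15
tcp_pos: [0.4661, -0.2637, 0.2306]
eef_rot: [-0.52, -3.097, -0.001]
ft_force: [-0.7, -0.3, 0.9]
width: 0.0853
grip_force: 0.0
```

Run:
```python
from h import *
s=snap('wrist','w1'); go(.4713,-.2724,.23)
print(proj(s,[.4713,-.2724,.09]), -np.array(s['R']).T@s['t'])
```

```text
shift mm [-8.7 -7.8  0.5]
jaw angle now 71.0 tilt 0.13 q [-0.59  0.14  1.85  0.    1.16 -1.83]
[246.74332623 193.38805391] [ 0.4019355  -0.24116558  0.37250781]
```

View pics/w1.png

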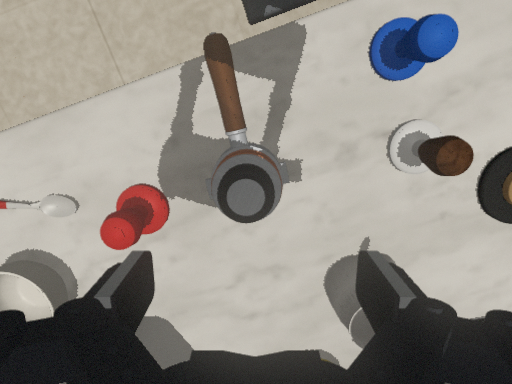

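The wrist view shows the pile's steel disc at (245,197), the handle up to (217,45), and the jug off-screen.

Run:
```python
from h import *
s=load('w1'); im=cv2.cvtColor(s['image'],cv2.COLOR_RGB2HSV)
print(im[197,225:290:5].tolist())
print(im[150:225:6,246].tolist())
c=fit(s,245,197,22,lambda m:(m[...,2]>62)&(m[...,2]<160)&(m[...,1]<50),.092); print('disc',c)
br=(im[...,1]>100)&(im[...,2]>40)&(im[...,0]<20)
w=np.zeros(br.shape,np.uint8); cv2.circle(w,(225,85),55,255,-1)
ys,xs=np.nonzero(br&(w>0)); P=np.array([ray(s,x,y,.022+.005)[:2] for x,y in zip(xs,ys)])
m=P.mean(0); v=np.linalg.svd(P-m,full_matrices=False)[2][0]; v*=np.sign(v[0]); print('handle',len(P),m,'x-axis dir deg',np.degrees(np.arctan2(v[1],v[0])), ((P-m)@v).min(),((P-m)@v).max())
d=np.array(c['c']); print('axis offset from disc centre', np.cross(v,d-m))
```

```text
[[15, 10, 49], [80, 7, 103], [0, 3, 102], [165, 5, 105], [30, 2, 107], [0, 5, 104], [60, 2, 107], [60, 2, 106], [30, 8, 68], [0, 9, 58], [30, 3, 98], [13, 39, 117], [23, 16, 197]]
[[11, 109, 91], [30, 5, 105], [60, 3, 101], [60, 12, 44], [30, 16, 47], [15, 5, 101], [45, 5, 100], [45, 5, 104], [30, 5, 105], [40, 7, 105], [15, 10, 107], [30, 8, 67], [8, 17, 61]]
disc {'px': array([245.5, 197.3]), 'c': array([ 0.474 , -0.2744]), 'diam': np.float64(0.0336), 'enc': array([ 0.4743, -0.2743,  0.0351])}
handle 1208 [ 0.38447417 -0.26385631] x-axis dir deg -4.007633738975562 -0.04894527312700247 0.036512943209106835
axis offset from disc centre -0.004261001059194001<stdin>:10: DeprecationWarning: Arrays of 2-dimensional vectors are deprecated. Use arrays of 3-dimensional vectors instead. (deprecated in NumPy 2.0)
```

>>> {"name": "send_rows", "arguments": {"commands": [[[-11,-8,0],[0,0,0],-1],[[0,0,35],[0,0,0],-1],[[0,0,35],[0,0,0],-1],[[0,0,30],[0,0,0],-1],[[0,0,25],[0,0,0],-1],[[0,0,20],[0,0,0],-1],[[0,0,12],[0,0,0],-1],[[0,0,6],[0,0,0],-1],[[0,0,0],[0,0,0],-1],[[0,0,0],[0,0,0],0]]}}

```text
t: 3.03
tcp_pos: [0.4747, -0.2731, 0.0692]
eef_rot: [0.514, 3.098, -0.001]
ft_force: [-0.2, -0.1, -0.2]
width: 0.0754
grip_force: 0.0
```

>>> {"name": "send_rows", "arguments": {"commands": [[[0,0,0],[0,0,0],1],[[0,0,0],[0,0,0],1],[[0,0,0],[0,0,0],1],[[0,0,0],[0,0,0],1],[[0,0,0],[0,0,0],1],[[0,0,0],[0,0,0],1]]}}

```text
t: 3.53
tcp_pos: [0.4754, -0.2743, 0.0703]
eef_rot: [0.515, 3.096, -0.002]
ft_force: [-1.0, 0.4, 5.2]
width: 0.0481
grip_force: 61.1
```

>>> {"name": "send_rows", "arguments": {"commands": [[[0,0,-10],[0,0,0],1],[[0,0,-20],[0,0,0],1],[[0,0,-30],[0,0,0],1],[[0,0,-30],[0,0,0],1],[[0,0,-30],[0,0,0],1],[[0,0,-30],[0,0,0],1],[[6,18,-10],[0,0,0],1],[[12,34,0],[0,0,0],1],[[13,36,0],[0,0,0],1],[[13,36,0],[0,0,0],1]]}}

```text
t: 4.37
tcp_pos: [0.4721, -0.1406, 0.229]
eef_rot: [0.519, 3.098, 0.0]
ft_force: [1.0, -0.7, -3.1]
width: 0.048
grip_force: 62.6
```

>>> {"name": "send_rows", "arguments": {"commands": [[[13,36,0],[0,0,0],1],[[13,36,0],[0,0,0],1],[[13,36,0],[0,0,0],1],[[13,36,0],[0,0,0],1],[[12,33,0],[0,0,0],1],[[7,20,0],[0,0,0],1],[[3,4,0],[0,0,0],1],[[0,0,0],[0,0,0],1],[[0,0,0],[0,0,0],1]]}}

```text
t: 5.12
tcp_pos: [0.4673, 0.072, 0.2283]
eef_rot: [-0.514, -3.099, 0.002]
ft_force: [0.0, 0.9, -2.3]
width: 0.0481
grip_force: 62.8
```

Run:
```python
from h import *
s=snap('wrist','w2'); go(.470,.071,.23)
print(proj(s,[.470,.071,.024]),proj(s,[.58,.0075,.03]), ctrl.get_obs()['width'])
```

```text
shift mm [-2.5  0.3 -1.7]
jaw angle now 71.1 tilt 0.05 q [ 0.06  0.01  1.98 -0.    1.15 -1.18]
[254.60180222 172.70064347] [232.60587253 283.41510796] 0.048092854177601896
```

View pics/w2.png

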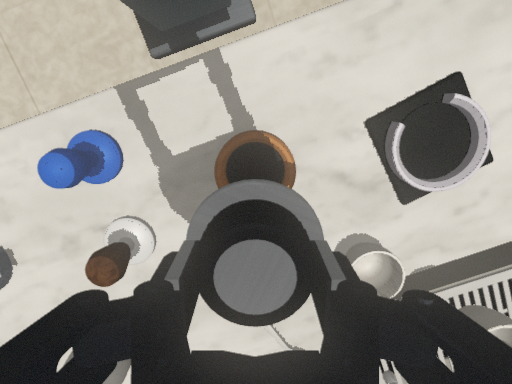

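The leveller is held, with its disc at (255,275). The dock is half hidden behind it, around (255,170). The rest ring is at (438,142) with its gap toward the upper left (415,105).

```bash
cat >> h.py <<'E'
def circ(P):
    P=np.asarray(P)[:,:2]; A=np.c_[2*P,np.ones(len(P))]; b=(P**2).sum(1)
    q=np.linalg.lstsq(A,b,rcond=None)[0]
    for _ in range(5):
        R=np.sqrt(q[2]+q[:2]@q[:2]); r=abs(np.linalg.norm(P-q[:2],axis=1)-R); k=r<=max(np.percentile(r,85),.0008)
        q=np.linalg.lstsq(A[k],b[k],rcond=None)[0]
    R=np.sqrt(q[2]+q[:2]@q[:2]); return q[:2].round(4),round(2*R,4),'rms mm',round(r.mean()*1000,2)
E
python3 - <<'E'
from h import *
s=load('w2'); im=cv2.cvtColor(s['image'],cv2.COLOR_RGB2HSV)
br=((im[...,1]>110)&(im[...,2]>50)&(im[...,0]<20)).astype(np.uint8)
br[:, :205]=0; br[:,305:]=0; br[:120]=0; br[195:]=0
xs=[];e_out=[];e_in=[]
C=(254.6,172.7)
for a in np.radians(np.arange(-185,5,3)):   # image up half
    rr=np.arange(15,60,.5); u=C[0]+rr*np.cos(a); v=C[1]+rr*np.sin(a)
    ok=(v>0)&(v<178); h=br[v.round().astype(int),u.round().astype(int)]>0
    i=np.nonzero(h&ok)[0]
    if len(i)>4: e_out.append((u[i[-1]],v[i[-1]])); e_in.append((u[i[0]],v[i[0]]))
print(len(e_out),'outer',circ([ray(s,*p,.022) for p in e_out]),'inner',circ([ray(s,*p,.021) for p in e_in]))
# leveller disc
print('disc', fit(s,255,276,46,lambda m:(m[...,2]>62)&(m[...,2]<160)&(m[...,1]<50),.198+.052))
print(im[275,195:320:8,2].tolist(), im[230:330:6,255,2].tolist())
# ring
rg=((im[...,2]>110)&(im[...,1]<40)).astype(np.uint8)*255
w=np.zeros_like(rg); cv2.circle(w,(438,142),58,255,-1); rg&=w
cs=cv2.findContours(rg,0,cv2.CHAIN_APPROX_NONE)[0]
C=(438,142);o=[];n=[]
R2=cv2.imread('pics/w2.png')
for a in np.radians(np.arange(0,360,3)):
    rr=np.arange(30,62,.5); u=C[0]+rr*np.cos(a); v=C[1]+rr*np.sin(a)
    h=(im[v.round().astype(int).clip(0,383),u.round().astype(int).clip(0,511),2]>90)&(im[v.round().astype(int).clip(0,383),u.round().astype(int).clip(0,511),1]<45)
    i=np.nonzero(h)[0]
    if len(i)>3:
        n.append((u[i[0]],v[i[0]],np.degrees(a)))
print('ring inner',len(n),circ([ray(s,p[0],p[1],.03) for p in n]))
print('missing angles',sorted(set(range(0,360,3))-{round(p[2]) for p in n}))
E
```

```text
30 outer (array([0.4702, 0.0718]), np.float64(0.0823), 'rms mm', np.float64(0.4)) inner (array([0.4655, 0.0717]), np.float64(0.0619), 'rms mm', np.float64(1.08))
disc {'px': array([254.8, 277. ]), 'c': array([0.4661, 0.0728]), 'diam': np.float64(0.0331), 'enc': array([0.4663, 0.0728, 0.0338])}
[52, 47, 41, 113, 114, 115, 115, 119, 117, 119, 115, 118, 115, 43, 42, 44] [36, 37, 115, 116, 112, 114, 116, 113, 112, 117, 116, 120, 119, 115, 95, 58, 132]
ring inner 115 (array([0.4894, 0.2448]), np.float64(0.0855), 'rms mm', np.float64(4.79))
missing angles [210, 213, 270, 273, 276]
```

>>> {"name": "send_rows", "arguments": {"commands": [[[-4,0,0],[0,0,0],1],[[0,0,35],[0,0,0],1],[[0,0,35],[0,0,0],1],[[0,0,35],[0,0,0],1],[[0,0,35],[0,0,0],1],[[0,0,18],[0,0,0],1],[[0,0,10],[0,0,0],1],[[0,0,8],[0,0,0],1],[[0,0,5],[0,0,0],1],[[0,0,0],[0,0,0],1]]}}

```text
t: 6.0
tcp_pos: [0.4721, 0.0707, 0.0473]
eef_rot: [0.517, 3.098, 0.0]
ft_force: [-0.2, -0.2, -2.4]
width: 0.048
grip_force: 62.8
```

>>> {"name": "send_rows", "arguments": {"commands": [[[0,0,4],[0,0,0],1],[[0,0,3],[0,0,0],1],[[0,0,2],[0,0,0],1],[[0,0,0],[0,0,0],1]]}}

```text
t: 6.33
tcp_pos: [0.4721, 0.0712, 0.0387]
eef_rot: [0.515, 3.098, 0.0]
ft_force: [-0.9, -0.6, -1.4]
width: 0.0481
grip_force: 62.8
```

>>> {"name": "send_rows", "arguments": {"commands": [[[0,0,1],[0,0,0],1],[[0,0,0],[0,0,0],1],[[0,0,0],[0,0,0],0],[[0,0,0],[0,0,0],-0.5],[[0,0,0],[0,0,0],-1],[[0,0,0],[0,0,0],-1],[[0,0,0],[0,0,0],-1],[[0,0,0],[0,0,0],-1]]}}

```text
t: 7.0
tcp_pos: [0.4715, 0.0712, 0.0373]
eef_rot: [0.516, 3.099, 0.0]
ft_force: [-0.4, 0.1, 0.4]
width: 0.0851
grip_force: 0.0
```

>>> {"name": "send_rows", "arguments": {"commands": [[[0,0,-15],[0,0,0],-1],[[0,0,-30],[0,0,0],-1],[[0,0,-40],[0,0,0],-1],[[0,0,-40],[0,0,0],-1],[[0,0,-40],[0,0,0],-1],[[0,0,-25],[0,0,0],-1],[[0,0,0],[0,0,0],-1],[[0,0,0],[0,0,0],-1]]}}

```text
t: 7.67
tcp_pos: [0.4729, 0.0713, 0.2293]
eef_rot: [0.515, 3.094, 0.002]
ft_force: [0.4, 0.3, -0.5]
width: 0.0854
grip_force: 0.0
```

Run:
```python
from h import *
s=snap('wrist','w3'); go(.475,-.2735,.23)
```

```text
shift mm [-115.1 -324.9   -2.7]
jaw angle now 71.1 tilt 0.03 q [ 0.06  0.02  1.98  0.    1.14 -1.18]
```

View pics/w3.png

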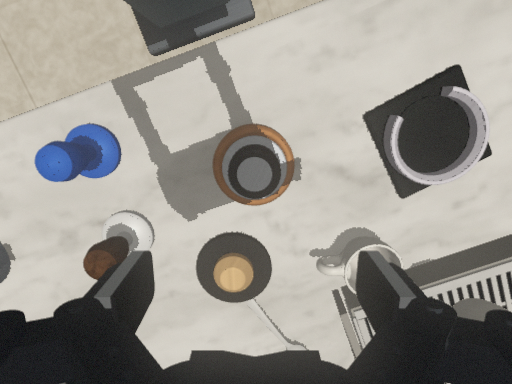

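The leveller sits centred in its dock at (253,168). The stand is at (234,268), with the peg top at (234,272).

>>> {"name": "send_rows", "arguments": {"commands": [[[-6,-18,0],[0,0,0],-1],[[-13,-36,0],[0,0,0],-1],[[-13,-36,0],[0,0,0],-1],[[-13,-36,0],[0,0,0],-1],[[-13,-36,0],[0,0,0],-1],[[-13,-36,0],[0,0,0],-1],[[-13,-36,0],[0,0,0],-1],[[-13,-36,0],[0,0,0],-1],[[-12,-34,0],[0,0,0],-1],[[-6,-21,0],[0,0,0],-1]]}}

```text
t: 8.55
tcp_pos: [0.4734, -0.2763, 0.2244]
eef_rot: [-0.518, -3.095, -0.001]
ft_force: [0.6, 0.2, 0.4]
width: 0.0851
grip_force: 0.0
```

>>> {"name": "send_rows", "arguments": {"commands": [[[0,0,20],[0,0,0],-1],[[0,0,0],[0,0,0],-1],[[0,0,0],[0,0,0],-1]]}}

```text
t: 8.8
tcp_pos: [0.4725, -0.272, 0.2035]
eef_rot: [-0.516, -3.091, -0.006]
ft_force: [0.5, 0.0, -0.3]
width: 0.0852
grip_force: 0.0
```

Run:
```python
from h import *
s=load('w3')
dark=lambda m:(m[...,2]<60)
hs=cv2.cvtColor(s['image'],cv2.COLOR_RGB2HSV)
print('stand',fit(s,234,268,42,lambda m:(m[...,2]<75)|((m[...,1]>90)&(m[...,0]<25)),.010))
print('peg',fit(s,234,272,24,lambda m:(m[...,1]>90)&(m[...,2]>150),.03))
# rest base: dark square z .01
m=((hs[...,2]<75)).astype(np.uint8)*255; w=np.zeros_like(m); w[60:202,355:500]=255
m=cv2.morphologyEx(m&w,cv2.MORPH_CLOSE,np.ones((21,21),np.uint8))
c=max(cv2.findContours(m,0,cv2.CHAIN_APPROX_NONE)[0],key=cv2.contourArea)
P=np.array([ray(s,*p,.01)[:2] for p in c[:,0].astype(float)]).astype(np.float32); print('rest base',cv2.minAreaRect(P))
C=(436,135);n=[]
for a in np.radians(np.arange(0,360,3)):
    rr=np.arange(28,60,.5); u=(C[0]+rr*np.cos(a)); v=(C[1]+rr*np.sin(a))
    val=hs[v.round().astype(int),u.round().astype(int),2]; g=np.diff(val.astype(int)); i=np.nonzero(val>85)[0]
    if len(i)>5 and rr[i[0]]<52: n.append((u[i[0]],v[i[0]],round(np.degrees(a)),rr[i[0]]))
print([(p[2],p[3]) for p in n][::3])
s=snap('wrist','w4'); go(.475,-.2735,.2)
print(proj(s,[.4745,-.274,.06]))
```

```text
stand {'px': array([232.3, 272.3]), 'c': array([0.5846, 0.0058]), 'diam': np.float64(0.0487), 'enc': array([0.5846, 0.0059, 0.0503])}
peg {'px': array([232.7, 273.5]), 'c': array([0.5762, 0.0107]), 'diam': np.float64(0.0434), 'enc': array([0.5761, 0.0106, 0.0439])}
rest base ((0.4996778070926666, 0.25447168946266174), (0.10428933799266815, 0.10444056242704391), 10.093615531921387)
[(0, np.float64(33.5)), (9, np.float64(32.0)), (18, np.float64(32.5)), (27, np.float64(32.0)), (36, np.float64(31.5)), (45, np.float64(32.0)), (54, np.float64(32.0)), (63, np.float64(32.0)), (72, np.float64(33.5)), (81, np.float64(35.0)), (90, np.float64(36.5)), (99, np.float64(38.0)), (108, np.float64(39.5)), (117, np.float64(41.0)), (126, np.float64(41.5)), (135, np.float64(42.0)), (144, np.float64(41.5)), (153, np.float64(41.0)), (162, np.float64(39.5)), (171, np.float64(39.0)), (180, np.float64(37.5)), (189, np.float64(37.0)), (198, np.float64(36.5)), (207, np.float64(38.0)), (285, np.float64(40.0)), (294, np.float64(40.0)), (303, np.float64(39.5)), (312, np.float64(38.5)), (321, np.float64(38.0)), (330, np.float64(37.0)), (339, np.float64(35.0)), (348, np.float64(34.5)), (357, np.float64(34.0))]
shift mm [-1.9 -0.8  4.9]
jaw angle now 71.1 tilt 0.32 q [-0.6   0.19  1.84  0.    1.12 -1.84]
[252.60675556 187.89423034]
```

View pics/w4.png

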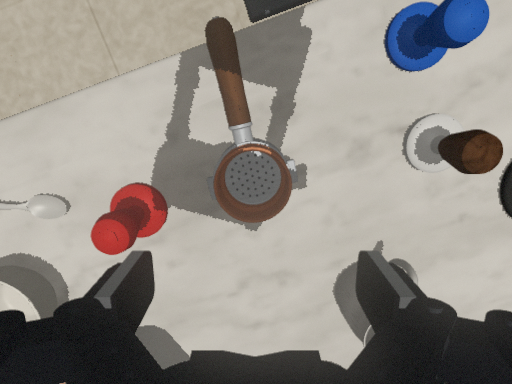

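The funnel now shows as a copper ring centred near (252,183), sitting in the basket, handle toward (218,30).

Run:
```python
from h import *
s=load('w4'); hs=cv2.cvtColor(s['image'],cv2.COLOR_RGB2HSV)
cu=((hs[...,1]>95)&(hs[...,0]<20)&(hs[...,2]>40))
C=(252,182);o=[]
for a in np.radians(np.arange(0,360,4)):
    rr=np.arange(25,50,.5); u=(C[0]+rr*np.cos(a)).round().astype(int); v=(C[1]+rr*np.sin(a)).round().astype(int)
    i=np.nonzero(cu[v,u])[0]
    if len(i)>4: o.append((u[i[-1]],v[i[-1]],round(np.degrees(a))))
P=[ray(s,p[0],p[1],.058) for p in o]; print(len(o),circ(P))
s3=load('w3'); h3=cv2.cvtColor(s3['image'],cv2.COLOR_RGB2HSV)
o=[]
for a in np.radians(np.arange(0,360,4)):
    rr=np.arange(28,45,.5); u=(234+rr*np.cos(a)).round().astype(int); v=(268+rr*np.sin(a)).round().astype(int)
    i=np.nonzero(h3[v,u,2]>95)[0]
    if len(i) and i[0]>2: o.append((u[i[0]],v[i[0]]))
print('stand disc',len(o),circ([ray(s3,*p,.008) for p in o]))
print('peg px', fit(s3,234,272,24,lambda m:(m[...,1]>70)&(m[...,2]>120),.02), ray(s3,234,273,.03))
go(.475,-.274,.034)
```

```text
90 (array([ 0.472 , -0.2735]), np.float64(0.0667), 'rms mm', np.float64(0.51))
stand disc 90 (array([0.5804, 0.009 ]), np.float64(0.0904), 'rms mm', np.float64(0.57))
peg px {'px': array([233. , 273.5]), 'c': array([0.5813, 0.0086]), 'diam': np.float64(0.0461), 'enc': array([0.5809, 0.0084, 0.0474])} [0.57572025 0.01238172 0.03      ]
shift mm [ -2.9  -1.6 170.9]
jaw angle now 71.1 tilt 0.32 q [-0.6   0.19  1.84  0.    1.12 -1.84]
```

>>> {"name": "send_rows", "arguments": {"commands": [[[0,-1.5,30],[0,0,0],-1],[[0,0,35],[0,0,0],-1],[[0,0,35],[0,0,0],-1],[[0,0,30],[0,0,0],-1],[[0,0,20],[0,0,0],-1],[[0,0,14],[0,0,0],-1],[[0,0,6],[0,0,0],-1],[[0,0,0],[0,0,0],-1],[[0,0,0],[0,0,0],-1]]}}

```text
t: 9.6
tcp_pos: [0.4752, -0.2747, 0.0379]
eef_rot: [0.514, 3.099, -0.0]
ft_force: [-0.2, -0.5, -0.2]
width: 0.0855
grip_force: 0.0
```

>>> {"name": "send_rows", "arguments": {"commands": [[[0,0,0],[0,0,0],0],[[0,0,0],[0,0,0],1],[[0,0,0],[0,0,0],1],[[0,0,0],[0,0,0],1],[[0,0,0],[0,0,0],1]]}}

```text
t: 10.02
tcp_pos: [0.4761, -0.2759, 0.0394]
eef_rot: [0.515, 3.096, -0.002]
ft_force: [-0.3, 1.9, 6.4]
width: 0.0656
grip_force: 65.8
```

>>> {"name": "send_rows", "arguments": {"commands": [[[0,0,-8],[0,0,0],1],[[0,0,-15],[0,0,0],1],[[0,0,-30],[0,0,0],1],[[0,0,-35],[0,0,0],1],[[0,0,-35],[0,0,0],1],[[0,0,-27],[0,0,0],1],[[0,15,-10],[0,0,0],1],[[-1,30,0],[0,0,0],1],[[-1,36,0],[0,0,0],1],[[-1,36,0],[0,0,0],1]]}}

```text
t: 10.85
tcp_pos: [0.5153, -0.1647, 0.1984]
eef_rot: [0.519, 3.097, -0.0]
ft_force: [-0.2, 0.1, -1.6]
width: 0.0652
grip_force: 68.2
```

>>> {"name": "send_rows", "arguments": {"commands": [[[-1,36,0],[0,0,0],1],[[-1,36,0],[0,0,0],1],[[-1,36,0],[0,0,0],1],[[-1,35,0],[0,0,0],1],[[0,28,0],[0,0,0],1],[[0,15,0],[0,0,0],1],[[0,0,0],[0,0,0],1],[[0,0,0],[0,0,0],1],[[0,0,0],[0,0,0],1]]}}

```text
t: 11.6
tcp_pos: [0.5787, 0.0087, 0.1972]
eef_rot: [-0.516, -3.098, 0.001]
ft_force: [-1.0, -0.3, -1.0]
width: 0.0653
grip_force: 68.2
```

Run:
```python
from h import *
s=snap('wrist','w5'); go(.5805,.0085,.2); print(ctrl.get_obs()['tcp_pos'],ctrl.get_obs()['ft_force'])
```

```text
shift mm [-1.7  0.7 -2.8]
jaw angle now 71.1 tilt 0.05 q [-0.06  0.26  1.77 -0.    1.11 -1.3 ]
[0.57868058 0.00835481 0.1972365 ] [ 0.02990662  0.49286205 -1.92915991]
```

View pics/w5.png

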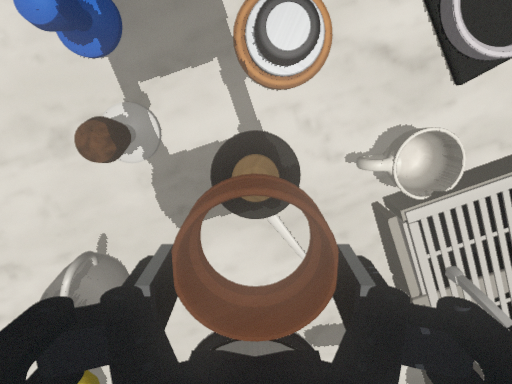

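The funnel is held around (255,258), and the stand disc with its peg shows behind at (255,172).

Run:
```python
from h import *
s=load('w5'); hs=cv2.cvtColor(s['image'],cv2.COLOR_RGB2HSV)
print('cam',-s['R'].T@s['t'], 'axis',s['R'][2].round(3))
cu=((hs[...,1]>95)&(hs[...,0]<20)&(hs[...,2]>40))
C=(255,258);o=[];n=[]
for a in np.radians(np.arange(0,360,4)):
    rr=np.arange(30,110,.5); u=(C[0]+rr*np.cos(a)).round().astype(int); v=(C[1]+rr*np.sin(a)).round().astype(int)
    k=cu[v,u]; i=np.nonzero(k)[0]
    if len(i)<5: continue
    g=np.nonzero(~k[i[0]:])[0]; e=i[0]+(g[0] if len(g) else len(k)-i[0])-1
    o.append((u[e],v[e],round(np.degrees(a)),rr[e])); n.append((u[i[0]],v[i[0]]))
print([(p[2],p[3]) for p in o][::3])
lo=[p for p in o if 20<p[2]<160]
for z in (.19,.2,.21,.22): print(z,'outer all',circ([ray(s,p[0],p[1],z) for p in o]),'lower',circ([ray(s,p[0],p[1],z) for p in lo]))
for z in (.17,.18,.19): print(z,'bore',circ([ray(s,*p,z) for p in n]))
o=[]
for a in np.radians(np.arange(-180,1,4)):
    rr=np.arange(28,60,.5); u=(255+rr*np.cos(a)).round().astype(int); v=(172+rr*np.sin(a)).round().astype(int)
    i=np.nonzero(hs[v,u,2]>100)[0]
    if len(i) and i[0]>4: o.append((u[i[0]],v[i[0]]))
print('stand',len(o),circ([ray(s,*p,.008) for p in o]))
```

```text
cam [0.51435638 0.03132013 0.33912208] axis [ 0.254 -0.088 -0.963]
[(0, np.float64(52.0)), (12, np.float64(45.0)), (24, np.float64(85.5)), (36, np.float64(42.5)), (48, np.float64(84.0)), (60, np.float64(31.5)), (72, np.float64(83.5)), (84, np.float64(82.5)), (96, np.float64(82.5)), (108, np.float64(83.5)), (120, np.float64(83.5)), (132, np.float64(84.0)), (144, np.float64(84.5)), (156, np.float64(42.0)), (168, np.float64(84.0)), (180, np.float64(71.5)), (192, np.float64(82.0)), (204, np.float64(79.5)), (216, np.float64(79.5)), (228, np.float64(81.0)), (240, np.float64(83.5)), (252, np.float64(84.5)), (264, np.float64(95.0)), (276, np.float64(99.0)), (288, np.float64(83.5)), (300, np.float64(73.0)), (312, np.float64(75.0)), (324, np.float64(66.0)), (336, np.float64(64.0)), (348, np.float64(66.5))]
0.19 outer all (array([0.584 , 0.0038]), np.float64(0.0785), 'rms mm', np.float64(7.41)) lower (array([ 0.609 , -0.0021]), np.float64(0.0452), 'rms mm', np.float64(4.73))
0.2 outer all (array([0.5793, 0.0056]), np.float64(0.0732), 'rms mm', np.float64(6.92)) lower (array([6.027e-01, 2.000e-04]), np.float64(0.0421), 'rms mm', np.float64(4.41))
0.21 outer all (array([0.5746, 0.0075]), np.float64(0.068), 'rms mm', np.float64(6.42)) lower (array([0.5963, 0.0024]), np.float64(0.0391), 'rms mm', np.float64(4.1))
0.22 outer all (array([0.57  , 0.0093]), np.float64(0.0627), 'rms mm', np.float64(5.92)) lower (array([0.59  , 0.0047]), np.float64(0.0361), 'rms mm', np.float64(3.78))
0.17 bore (array([0.5812, 0.0087]), np.float64(0.059), 'rms mm', np.float64(1.35))
0.18 bore (array([0.5773, 0.01  ]), np.float64(0.0555), 'rms mm', np.float64(1.27))
0.19 bore (array([0.5733, 0.0114]), np.float64(0.0521), 'rms mm', np.float64(1.19))
stand 46 (array([0.5815, 0.008 ]), np.float64(0.0899), 'rms mm', np.float64(0.22))
```

Run:
```python
from h import *
from scipy.optimize import least_squares
s=load('w5'); hs=cv2.cvtColor(s['image'],cv2.COLOR_RGB2HSV)
cu=((hs[...,1]>60)&(hs[...,0]<20)&(hs[...,2]>30)).astype(np.uint8)
cu=cv2.morphologyEx(cu,cv2.MORPH_CLOSE,np.ones((7,7),np.uint8))
o=[]
for a in np.radians(np.arange(-15,196,4)):
    rr=np.arange(60,105,.5); u=(255+rr*np.cos(a)).round().astype(int); v=(258+rr*np.sin(a)).round().astype(int)
    i=np.nonzero(cu[v,u])[0]
    if len(i): o.append((u[i[-1]],v[i[-1]]))
for z in (.21,.218):
    P=np.array([ray(s,*p,z)[:2] for p in o])
    r=least_squares(lambda c:np.linalg.norm(P-c,axis=1)-.034,[.578,.008],loss='soft_l1',f_scale=.001)
    print(z,len(o),r.x.round(4),np.median(abs(r.fun)).round(4));
```

```text
0.21 53 [0.5798 0.0089] 0.0004
0.218 53 [0.5735 0.011 ] 0.0007
```

>>> {"name": "send_rows", "arguments": {"commands": [[[-5,0,0],[0,0,0],1],[[0,0,35],[0,0,0],1],[[0,0,35],[0,0,0],1],[[0,0,35],[0,0,0],1],[[0,0,25],[0,0,0],1],[[0,0,15],[0,0,0],1],[[0,0,8],[0,0,0],1],[[0,0,5],[0,0,0],1],[[0,0,0],[0,0,0],1]]}}

```text
t: 12.4
tcp_pos: [0.584, 0.007, 0.0388]
eef_rot: [-0.517, -3.098, 0.0]
ft_force: [-0.7, -0.2, -0.2]
width: 0.0651
grip_force: 68.2
```

>>> {"name": "send_rows", "arguments": {"commands": [[[0,0,5],[0,0,0],1],[[0,0,4],[0,0,0],1],[[0,0,3],[0,0,0],1],[[0,0,0],[0,0,0],1]]}}

```text
t: 12.73
tcp_pos: [0.584, 0.0078, 0.0273]
eef_rot: [0.516, 3.099, -0.0]
ft_force: [-1.1, -0.3, -1.4]
width: 0.0654
grip_force: 68.2
```

Over the peg with no side force. A bit further to the disc.

>>> {"name": "send_rows", "arguments": {"commands": [[[0,0,2],[0,0,0],1],[[0,0,1.5],[0,0,0],1],[[0,0,1],[0,0,0],1],[[0,0,0],[0,0,0],1]]}}

```text
t: 13.07
tcp_pos: [0.5843, 0.0079, 0.0239]
eef_rot: [0.515, 3.099, 0.0]
ft_force: [-2.1, 0.7, 6.0]
width: 0.0656
grip_force: 68.9
```

>>> {"name": "send_rows", "arguments": {"commands": [[[0,0,0],[0,0,0],0],[[0,0,0],[0,0,0],-0.5],[[0,0,0],[0,0,0],-1],[[0,0,0],[0,0,0],-1],[[0,0,0],[0,0,0],-1],[[0,0,0],[0,0,0],-1]]}}

```text
t: 13.57
tcp_pos: [0.584, 0.0078, 0.0226]
eef_rot: [-0.516, -3.099, 0.0]
ft_force: [-0.3, 1.1, -0.1]
width: 0.0857
grip_force: 0.0
```

>>> {"name": "send_rows", "arguments": {"commands": [[[0,0,-15],[0,0,0],-1],[[0,0,-30],[0,0,0],-1],[[0,0,-40],[0,0,0],-1],[[0,0,-40],[0,0,0],-1],[[0,0,-40],[0,0,0],-1],[[0,0,-11],[0,0,0],-1],[[0,0,0],[0,0,0],-1]]}}

```text
t: 14.15
tcp_pos: [0.5878, 0.0076, 0.2042]
eef_rot: [0.514, 3.088, 0.002]
ft_force: [0.1, -0.3, 1.2]
width: 0.0853
grip_force: 0.0
```

Run:
```python
from h import *
s=snap('wrist','w6'); hs=cv2.cvtColor(s['image'],cv2.COLOR_RGB2HSV)
i=s['image']; cv2.imwrite('pics/w6c.png',cv2.cvtColor(i[120:280,170:340],cv2.COLOR_RGB2BGR))
hd=np.radians(-4); d=np.array([np.cos(hd),np.sin(hd)])
p=np.array([.4735,-.2738])-d*.066; print('grip pt',p)
go(p[0],p[1],.2,86)
```

```text
grip pt [ 0.40766077 -0.26919607]
shift mm [ 7.860e+01 -3.196e+02  2.000e-01]
jaw angle now 71.1 tilt 0.28 q [-0.06  0.26  1.76 -0.    1.12 -1.3 ]
turn about tool z (deg) -14.9
```

View pics/w6c.png

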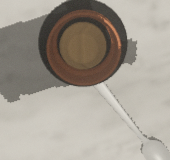

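The funnel is concentric on its stand. Next is the portafilter.

>>> {"name": "send_rows", "arguments": {"commands": [[[5,-20,0],[0,0,0],-1],[[9,-36,0],[0,0,0],-1],[[9,-36,0],[0,0,0],-1],[[9,-36,0],[0,0,0],-1],[[9,-36,0],[0,0,0],-1],[[9,-36,0],[0,0,0],-1],[[9,-36,0],[0,0,0],-1],[[9,-36,0],[0,0,0],-1],[[7,-30,0],[0,0,0],-1],[[4,-18,0],[0,0,0],-1]]}}

```text
t: 15.03
tcp_pos: [0.4021, -0.2704, 0.1957]
eef_rot: [-0.518, -3.093, -0.003]
ft_force: [0.3, 0.6, -0.3]
width: 0.0855
grip_force: 0.0
```

>>> {"name": "send_rows", "arguments": {"commands": [[[0,0,0],[0,0,-5],-1],[[0,0,0],[0,0,-5],-1],[[0,0,0],[0,0,-5],-1],[[0,0,0],[0,0,0],-1],[[0,0,0],[0,0,0],-1]]}}

```text
t: 15.45
tcp_pos: [0.4043, -0.2684, 0.1964]
eef_rot: [-0.11, -3.136, -0.004]
ft_force: [-0.6, 0.5, -0.2]
width: 0.0856
grip_force: 0.0
```

Run:
```python
from h import *
s=snap('wrist','w7'); print(ctrl.get_obs()['tcp_pos'])
print(proj(s,[.4735,-.2738,.034]),proj(s,[.335,-.264,.022]),proj(s,[.40766,-.2692,.033]))
```

```text
[ 0.40462606 -0.26852034  0.19687182]
[253.47709965 249.54221605] [253.36897067 100.64035787] [253.35762616 182.86521867]
```

View pics/w7.png

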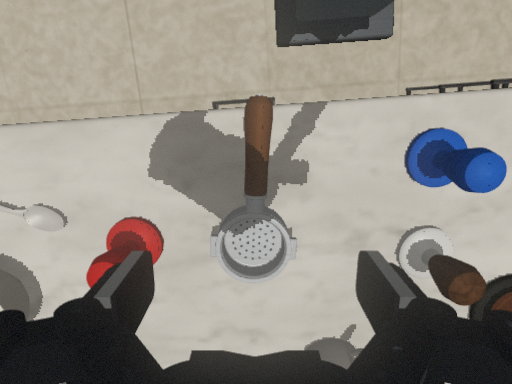

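The portafilter is now bare: head at (254,243), handle up to (259,97).

Run:
```python
from h import *
from scipy.optimize import least_squares
s=load('w7'); hs=cv2.cvtColor(s['image'],cv2.COLOR_RGB2HSV)
br=(hs[...,1]>100)&(hs[...,2]>30)&(hs[...,0]<20); br[:, :235]=0; br[:,285:]=0; br[:90]=0; br[200:]=0
ys,xs=np.nonzero(br); P=np.array([ray(s,x,y,.024)[:2] for x,y in zip(xs,ys)])
m=P.mean(0); v=np.linalg.svd(P-m,full_matrices=False)[2][0]; v*=np.sign(v[0]); q=(P-m)@v
print('handle',len(P),m.round(4),'ang',np.degrees(np.arctan2(v[1],v[0])).round(2),'ends',(m+v*q.min()).round(4),(m+v*q.max()).round(4))
# head from handle end: brown starts x=-53, ends -144
print('head via handle', (m+v*(q.min()+.144)).round(4),(m+v*(q.max()+.053)).round(4))
# basket mouth inner 65 at z .034: dark->light; far outer edge at image bottom
n=[]
for a in np.radians(np.arange(10,171,4)):
    rr=np.arange(25,55,.5); u=(254+rr*np.cos(a)).round().astype(int); vv=(243+rr*np.sin(a)).round().astype(int)
    val=cv2.GaussianBlur(s['image'],(3,3),0)[vv,u].astype(int); sat=val[:,0]-val[:,2]
    i=np.nonzero((sat>9)&(val[:,0]>120))[0]
    if len(i): n.append((u[i[0]],vv[i[0]],rr[i[0]]))
print([p[2] for p in n][::3])
P=np.array([ray(s,p[0],p[1],.034)[:2] for p in n])
r=least_squares(lambda c:np.linalg.norm(P-c,axis=1)-.037,[.4735,-.2738],loss='soft_l1',f_scale=.001)
print('head',r.x.round(4),np.median(abs(r.fun)))
g=m+v*(q.min()+.144-.066); print('grip',g); go(*g,.03,np.degrees(np.arctan2(v[1],v[0]))+90)
```

```text
handle 1216 [ 0.3573 -0.2603] ang -3.47 ends [ 0.3322 -0.2587] [ 0.4171 -0.2639]
head via handle [ 0.476  -0.2674] [ 0.47   -0.2671]
[np.float64(43.5), np.float64(44.0), np.float64(39.5), np.float64(40.0), np.float64(41.0), np.float64(40.0), np.float64(40.0), np.float64(41.0), np.float64(41.5), np.float64(41.5), np.float64(41.5), np.float64(41.5), np.float64(41.0), np.float64(46.0)]
head [ 0.4739 -0.2741] 0.0002476241285512201
grip [ 0.41008409 -0.26344814]
shift mm [ -5.6   5.1 166.9]
jaw angle now 86.0 tilt 0.21 q [-0.68  0.08  1.98  0.    1.08 -2.18]
turn about tool z (deg) -0.5
```

>>> {"name": "send_rows", "arguments": {"commands": [[[-4,2,10],[0,0,1.7],-1],[[0,0,35],[0,0,0],-1],[[0,0,35],[0,0,0],-1],[[0,0,35],[0,0,0],-1],[[0,0,30],[0,0,0],-1],[[0,0,20],[0,0,0],-1],[[0,0,12],[0,0,0],-1],[[0,0,8],[0,0,0],-1],[[0,0,4],[0,0,0],-1],[[0,0,0],[0,0,0],-1]]}}

```text
t: 16.33
tcp_pos: [0.4094, -0.2672, 0.009]
eef_rot: [-0.154, -3.136, -0.001]
ft_force: [0.5, -0.2, 0.3]
width: 0.0853
grip_force: 0.0
```

>>> {"name": "send_rows", "arguments": {"commands": [[[0,0,0],[0,0,0],0],[[0,0,0],[0,0,0],1],[[0,0,0],[0,0,0],1],[[0,0,0],[0,0,0],1],[[0,0,0],[0,0,0],1],[[0,0,0],[0,0,0],1],[[0,0,0],[0,0,0],1],[[0,0,0],[0,0,0],1]]}}

```text
t: 17.0
tcp_pos: [0.4101, -0.268, 0.0106]
eef_rot: [0.154, 3.137, -0.001]
ft_force: [-0.5, 0.4, 6.9]
width: 0.0211
grip_force: 61.7
```

>>> {"name": "send_rows", "arguments": {"commands": [[[0,0,-5],[0,0,0],1],[[0,0,-10],[0,0,0],1],[[0,0,-20],[0,0,0],1],[[0,0,-30],[0,0,0],1],[[0,0,-35],[0,0,0],1],[[0,0,-30],[0,0,0],1],[[0,0,-20],[0,0,0],1],[[0,0,-10],[0,0,0],1],[[0,0,-5],[0,0,0],1],[[0,0,0],[0,0,0],1]]}}

```text
t: 17.83
tcp_pos: [0.4095, -0.2674, 0.175]
eef_rot: [-0.153, -3.138, 0.0]
ft_force: [0.4, -0.5, -4.4]
width: 0.0207
grip_force: 60.3
```

Run:
```python
from h import *
s=snap('wrist','w8'); o=ctrl.get_obs(); print(o['tcp_pos'],o['ft_force'],o['width'],o['wrist_torque'])
go(.4365,.2431,.19,100.3)
```

```text
[ 0.40882607 -0.26696035  0.17375026] [-1.36412437  0.1834566  -5.56157607] 0.02046884177144057 [-0.01197863  0.28510036  0.01549738]
shift mm [ 22.2 510.3 -15.7]
jaw angle now 84.4 tilt 0.13 q [-0.67  0.11  2.   -0.    1.03 -2.14]
turn about tool z (deg) -15.9
```

View pics/w8.png

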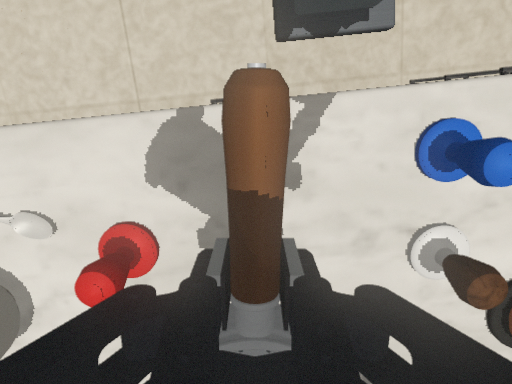

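The portafilter is held straight, handle from (255,295) to (256,70). I'll check its droop.

Run:
```python
from h import *
s=load('w8'); o=ctrl.get_obs(); R=Ro.from_rotvec(o['eef_rot']).as_matrix(); T=o['tcp_pos']
hs=cv2.cvtColor(s['image'],cv2.COLOR_RGB2HSV); br=(hs[...,1]>100)&(hs[...,2]>30)&(hs[...,0]<20)
r=np.nonzero(br[60:300,256])[0]+60; print('brown rows',r.min(),r.max(), 'width px@90',br[90].sum(),'@250',br[250,220:300].sum())
for deg in (-6,-3,0,3,6):   # +: head droops (handle end rises)
    a=np.radians(deg); f=lambda x,z: T+R@np.array([-(.064+x*np.cos(a)+0*z) if 0 else (-(.064)-(x)) ,0,-(.0114+z)])
    # pivot at grip (tool x 0, z -.0114); local x along handle outwards
    def pt(l,h): return T+R@np.array([l*np.cos(a)-h*np.sin(a),0,-.0114-(l*np.sin(a)+h*np.cos(a))])
    print(deg,'end axis',proj(s,pt(.080,0)).round(0),'end bottom',proj(s,pt(.080,-.013)).round(0),'end top',proj(s,pt(.078,.011)).round(0),'wood start top',proj(s,pt(-.011,.011)).round(0),
     'width px at l=.07',abs(proj(s,pt(.07,0)+R@[0,.013,0])-proj(s,pt(.07,0)-R@[0,.013,0]))[0].round(1))
```

```text
brown rows 69 299 width px@90 60 @250 24
-6 end axis [255.  69.] end bottom [255.  75.] end top [255.  69.] wood start top [255. 303.] width px at l=.07 66.6
-3 end axis [255.  67.] end bottom [255.  72.] end top [255.  68.] wood start top [255. 303.] width px at l=.07 68.4
0 end axis [255.  65.] end bottom [255.  69.] end top [255.  69.] wood start top [255. 304.] width px at l=.07 70.3
3 end axis [255.  65.] end bottom [255.  66.] end top [255.  70.] wood start top [255. 304.] width px at l=.07 72.4
6 end axis [255.  64.] end bottom [255.  64.] end top [255.  72.] wood start top [255. 304.] width px at l=.07 74.4
```

>>> {"name": "send_rows", "arguments": {"commands": [[[0,10,-8],[0,0,0],1],[[1,25,-8],[0,0,0],1],[[2,38,0],[0,0,-2],1],[[3,38,0],[0,0,-2],1],[[4,38,0],[0,0,-2],1],[[5,38,0],[0,0,-2],1],[[7,38,0],[0,0,-2],1],[[8,38,0],[0,0,-2],1],[[9,38,0],[0,0,-2],1],[[11,38,0],[0,0,-2],1]]}}

```text
t: 18.72
tcp_pos: [0.354, 0.0692, 0.1897]
eef_rot: [0.286, -3.126, -0.002]
ft_force: [1.6, 1.0, -5.5]
width: 0.0208
grip_force: 60.3
```

>>> {"name": "send_rows", "arguments": {"commands": [[[12,36,0],[0,0,0],1],[[12,36,0],[0,0,0],1],[[10,30,0],[0,0,0],1],[[8,20,0],[0,0,0],1],[[4,10,0],[0,0,0],1],[[0,0,0],[0,0,0],1],[[0,0,0],[0,0,0],1]]}}

```text
t: 19.3
tcp_pos: [0.2853, 0.1887, 0.1897]
eef_rot: [0.288, -3.126, 0.002]
ft_force: [0.4, -0.4, -4.3]
width: 0.0208
grip_force: 60.3
```

Run:
```python
from h import *
o=ctrl.get_obs(); print(o['tcp_pos'],o['ft_force'],o['width'])
go(.4365,.2431,.12,100.3)
```

```text
[0.28525139 0.18868779 0.18967842] [ 0.41350915 -0.35859278 -4.34588808] 0.020815272206085852
shift mm [-158.9   25.9   69.2]
jaw angle now 100.5 tilt 0.17 q [ 0.46 -0.23  2.28 -0.    1.09 -1.3 ]
turn about tool z (deg) 0.2
```

>>> {"name": "send_rows", "arguments": {"commands": [[[-20,3,0],[0,0,0],1],[[-35,6,0],[0,0,0],1],[[-36,6,0],[0,0,0],1],[[-35,6,10],[0,0,0],1],[[-22,4,20],[0,0,0],1],[[-11,1,25],[0,0,0],1],[[0,0,14],[0,0,0],1],[[0,0,0],[0,0,0],1],[[0,0,0],[0,0,0],1],[[0,0,0],[0,0,0],1]]}}

```text
t: 20.13
tcp_pos: [0.4389, 0.2424, 0.122]
eef_rot: [-0.283, 3.129, -0.0]
ft_force: [-0.4, 0.1, -4.7]
width: 0.0208
grip_force: 60.2
```

Run:
```python
from h import *
o=ctrl.get_obs(); print(o['tcp_pos'],o['ft_force'],o['width'])
go(.4365,.2431,.12,100.3)
t=snap('top','t9'); w=snap('wrist','w9'); s=snap('scene','s9')
a=cv2.resize(t['image'][150:270,70:230],(480,360),interpolation=cv2.INTER_CUBIC)
b=cv2.resize(s['image'][100:200,140:273],(320,240),interpolation=cv2.INTER_CUBIC)
b=cv2.copyMakeBorder(b,0,120,0,0,cv2.BORDER_CONSTANT)
cv2.imwrite('pics/m9.png',cv2.cvtColor(np.hstack([a,b]),cv2.COLOR_RGB2BGR))
```

```text
[0.4388891  0.24240281 0.12201673] [-0.39426447  0.10554848 -4.65599616] 0.020821359231076357
shift mm [2.2 1.1 2. ]
jaw angle now 100.3 tilt 0.0 q [ 0.42  0.21  2.01 -0.    0.92 -1.33]
turn about tool z (deg) 0.0
```

View pics/m9.png

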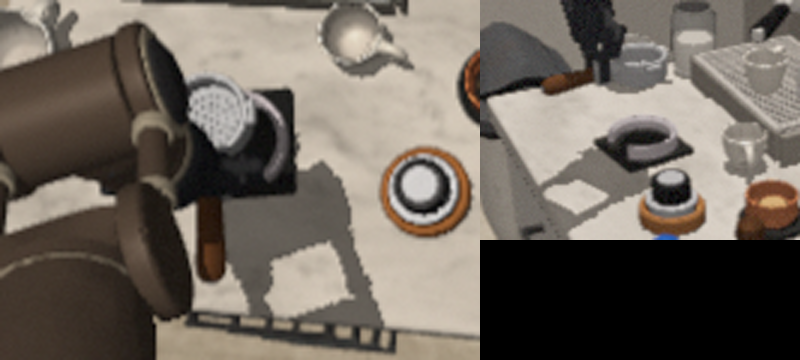

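Portafilter held above the rest; its head in the crop is at (220,113), i.e. top pixel (143,188). The handle runs to (210,275).

Run:
```python
from h import *
t=load('t9'); T=ctrl.get_obs()['tcp_pos']; z0=T[2]-.0106
print('expected head',T[:2]+.064*np.array([.984,.179]))
# basket mouth/outer: bright blob
f=fit(t,143.3,188.3,11,lambda m:(m[...,2]>150),z0+.010); print('floor-ish',f)
s=load('s9')
for z in (z0+.034,): 
    c=T+.064*np.array([.984,.179,0]); c[2]=z; print('scene proj of head rim centre',proj(s,c), 'crop',(proj(s,c)-[140,100])*2.406)
    for k in range(0,360,90):
        p=c+.037*np.array([np.cos(np.radians(k)),np.sin(np.radians(k)),0]); print(k,((proj(s,p)-[140,100])*2.406).round(0),'top crop',((proj(t,p)-[70,150])*3).round(0))
hd=T-.08*np.array([.984,.179,0]); hd[2]=z0+.022; print('handle end scene',((proj(s,hd)-[140,100])*2.406).round(0),'top',((proj(t,hd)-[70,150])*3).round(0))
```

```text
expected head [0.50250823 0.25466562]
floor-ish {'px': array([143.1, 187.4]), 'c': array([0.5064, 0.2463]), 'diam': np.float64(0.0555), 'enc': array([0.505 , 0.2471, 0.0582])}
scene proj of head rim centre [205.9188709  122.00864105] crop [158.60080339  52.95279037]
0 [184.  48.] top crop [208.  68.]
90 [149.  43.] top crop [159. 106.]
180 [132.  58.] top crop [195. 152.]
270 [168.  64.] top crop [244. 114.]
handle end scene [62. 88.] top [210. 279.]
```

>>> {"name": "send_rows", "arguments": {"commands": [[[2.5,0.5,0],[0,0,0],1],[[0,0,25],[0,0,0],1],[[0,0,25],[0,0,0],1],[[0,0,15],[0,0,0],1],[[0,0,9],[0,0,0],1],[[0,0,0],[0,0,0],1],[[0,0,0],[0,0,0],1]]}}

```text
t: 20.87
tcp_pos: [0.4363, 0.2432, 0.0482]
eef_rot: [-0.285, 3.128, 0.0]
ft_force: [-0.8, -0.0, -5.4]
width: 0.0209
grip_force: 60.2
```

>>> {"name": "send_rows", "arguments": {"commands": [[[0,0,4],[0,0,0],1],[[0,0,4],[0,0,0],1],[[0,0,3],[0,0,0],1],[[0,0,0],[0,0,0],1]]}}

```text
t: 21.2
tcp_pos: [0.4359, 0.2429, 0.0367]
eef_rot: [0.285, -3.128, 0.0]
ft_force: [-0.4, -0.2, -5.0]
width: 0.0207
grip_force: 60.3
```

>>> {"name": "send_rows", "arguments": {"commands": [[[0,0,4],[0,0,0],1],[[0,0,4],[0,0,0],1],[[0,0,3],[0,0,0],1],[[0,0,0],[0,0,0],1]]}}

```text
t: 21.53
tcp_pos: [0.4361, 0.243, 0.0252]
eef_rot: [0.285, -3.129, -0.0]
ft_force: [0.8, 0.6, -5.6]
width: 0.0208
grip_force: 60.2
```

>>> {"name": "send_rows", "arguments": {"commands": [[[0,0,2],[0,0,0],1],[[0,0,1],[0,0,0],1],[[0,0,0],[0,0,0],1],[[0,0,0],[0,0,0],1]]}}

```text
t: 21.87
tcp_pos: [0.4364, 0.2433, 0.023]
eef_rot: [-0.285, 3.128, 0.001]
ft_force: [0.1, 1.6, -4.4]
width: 0.0205
grip_force: 60.4
```

>>> {"name": "send_rows", "arguments": {"commands": [[[0,0,1],[0,0,0],1],[[0,0,1],[0,0,0],1],[[0,0,0],[0,0,0],1],[[0,0,0],[0,0,0],1]]}}

```text
t: 22.2
tcp_pos: [0.4363, 0.2433, 0.0226]
eef_rot: [0.285, -3.129, -0.0]
ft_force: [-4.3, -1.2, 9.9]
width: 0.0207
grip_force: 62.3
```

>>> {"name": "send_rows", "arguments": {"commands": [[[0,0,0],[0,0,0],0.4],[[0,0,0],[0,0,0],-0.2],[[0,0,0],[0,0,0],-1],[[0,0,0],[0,0,0],-1],[[0,0,0],[0,0,0],-1],[[0,0,0],[0,0,0],-1],[[0,0,0],[0,0,0],-1],[[0,0,0],[0,0,0],-1]]}}

```text
t: 22.87
tcp_pos: [0.436, 0.243, 0.0207]
eef_rot: [0.285, -3.129, 0.0]
ft_force: [-0.2, -0.0, -0.6]
width: 0.0854
grip_force: 0.0
```

>>> {"name": "send_rows", "arguments": {"commands": [[[0,0,-15],[0,0,0],-1],[[0,0,-30],[0,0,0],-1],[[0,0,-40],[0,0,0],-1],[[0,0,-40],[0,0,0],-1],[[0,0,-40],[0,0,0],-1],[[0,0,-25],[0,0,0],-1],[[0,0,0],[0,0,0],-1],[[0,0,0],[0,0,0],-1]]}}

```text
t: 23.53
tcp_pos: [0.4374, 0.2436, 0.213]
eef_rot: [-0.284, 3.124, 0.003]
ft_force: [-0.8, 0.6, -1.4]
width: 0.085
grip_force: 0.0
```

Run:
```python
from h import *
s=snap('wrist','w10'); go(.5,-.0925,.23)
cv2.imwrite('pics/w10c.png',cv2.cvtColor(s['image'][60:320,100:420],cv2.COLOR_RGB2BGR))
print(proj(s,[.4995,.2546,.046])-[100,60])
```

```text
shift mm [  -2.5 -341.5  -19.2]
jaw angle now 100.4 tilt 0.03 q [ 0.42  0.09  1.94 -0.    1.11 -1.33]
[153.85909921 179.90695292]
```

View pics/w10c.png

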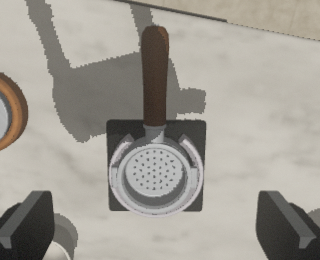

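The portafilter is seated in the rest with its handle out through the gap (crop (155,175)). Now the tamper.

>>> {"name": "send_rows", "arguments": {"commands": [[[0,-20,0],[0,0,0],-1],[[0,-38,0],[0,0,0],-1],[[0,-38,0],[0,0,0],-1],[[0,-38,0],[0,0,0],-1],[[0,-38,0],[0,0,0],-1],[[0,-38,0],[0,0,0],-1],[[0,-38,0],[0,0,0],-1],[[-1,-38,0],[0,0,0],-1],[[-1,-34,0],[0,0,0],-1],[[0,-21,0],[0,0,0],-1]]}}

```text
t: 24.42
tcp_pos: [0.4984, -0.0949, 0.2081]
eef_rot: [0.281, -3.125, -0.001]
ft_force: [-0.0, -0.0, -0.5]
width: 0.0855
grip_force: 0.0
```

>>> {"name": "send_rows", "arguments": {"commands": [[[0,0,0],[0,0,0],-1],[[0,0,0],[0,0,0],-1],[[0,0,0],[0,0,0],-1]]}}

```text
t: 24.67
tcp_pos: [0.498, -0.0912, 0.2087]
eef_rot: [0.284, -3.125, -0.003]
ft_force: [0.5, 0.1, 0.5]
width: 0.0852
grip_force: 0.0
```

Run:
```python
from h import *
s=load('w10'); g=cv2.cvtColor(s['image'],cv2.COLOR_RGB2GRAY)
h=cv2.morphologyEx(g,cv2.MORPH_BLACKHAT,np.ones((5,5),np.uint8))
w=np.zeros_like(g); cv2.circle(w,(254,232),25,255,-1)
m=((h>25)&(w>0)).astype(np.uint8); n,l,st,c=cv2.connectedComponentsWithStats(m)
k=(st[1:,4]<25)&(st[1:,4]>=2); P=np.array([ray(s,*p,.022)[:2] for p in c[1:][k]]); print('holes',k.sum(),P.mean(0).round(4),((P.max(0)+P.min(0))/2).round(4),(P.max(0)-P.min(0)).round(4))
print('floor',fit(s,254,232,32,lambda m:(m[...,2]>165),.022))
s=snap('wrist','w11'); T=ctrl.get_obs()['tcp_pos']; print(T, proj(s,[.5,-.0925,.087]))
px=proj(s,[.5,-.0925,.087])
print('knob',fit(s,px[0],px[1]-5,45,lambda m:(m[...,1]>90)&(m[...,0]<20)&(m[...,2]<140),.075))
go(.5,-.0925,.055)
```

```text
holes 40 [0.4968 0.254 ] [0.4967 0.2545] [0.0455 0.0417]
floor {'px': array([253.6, 228.8]), 'c': array([0.4976, 0.254 ]), 'diam': np.float64(0.0612), 'enc': array([0.4963, 0.2541, 0.0648])}
[ 0.49830471 -0.09084821  0.20916197] [252.01061856 192.45294435]Traceback (most recent call last):
  File "<stdin>", line 10, in <module>
  File "h.py", line 20, in fit
    c=cv2.convexHull(max(cs,key=cv2.contourArea))
                     ~~~^^^^^^^^^^^^^^^^^^^^^^^^
ValueError: max() iterable argument is empty
```

Run:
```python
from h import *
s=load('w11'); hs=cv2.cvtColor(s['image'],cv2.COLOR_RGB2HSV)
print(hs[192,200:310:6].tolist()); print(hs[110:260:8,252].tolist())
cv2.imwrite('pics/w11c.png',cv2.cvtColor(s['image'][80:300,130:380],cv2.COLOR_RGB2BGR))
```

```text
[[21, 17, 198], [23, 19, 122], [17, 15, 121], [23, 17, 121], [27, 21, 120], [17, 26, 88], [16, 72, 60], [15, 61, 67], [18, 52, 64], [11, 50, 71], [15, 68, 68], [13, 52, 69], [23, 41, 74], [21, 16, 203], [21, 18, 203], [20, 15, 202], [23, 16, 204], [21, 16, 204], [21, 18, 203]]
[[18, 17, 194], [18, 17, 194], [21, 17, 193], [21, 18, 187], [20, 20, 114], [23, 18, 127], [15, 12, 133], [23, 8, 136], [12, 62, 62], [9, 61, 59], [20, 70, 66], [19, 58, 70], [17, 49, 73], [21, 17, 198], [28, 16, 194], [21, 17, 197], [21, 17, 198], [21, 17, 198], [21, 18, 184]]
```

View pics/w11c.png

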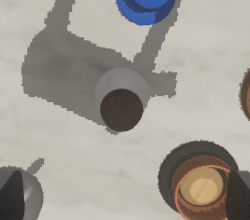

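The tamper is in the arm's shadow: knob at full-image (251,190), steel base just above it at (252,165). Fit again with a lower value threshold.

Run:
```python
from h import *
s=load('w11')
f=fit(s,251,190,32,lambda m:(m[...,2]<84)&(m[...,1]>30),.072); print('knob',f)
go(*f['c'],.053)
```

```text
knob {'px': array([251. , 189.5]), 'c': array([ 0.5018, -0.0931]), 'diam': np.float64(0.0359), 'enc': array([ 0.5019, -0.0937,  0.0371])}
shift mm [ -3.5  -3.2 156.1]
jaw angle now 100.4 tilt 0.21 q [-0.27  0.11  1.93  0.    1.11 -2.02]
```

>>> {"name": "send_rows", "arguments": {"commands": [[[-3,-3,10],[0,0,0],-1],[[0,0,35],[0,0,0],-1],[[0,0,35],[0,0,0],-1],[[0,0,30],[0,0,0],-1],[[0,0,22],[0,0,0],-1],[[0,0,14],[0,0,0],-1],[[0,0,8],[0,0,0],-1],[[0,0,0],[0,0,0],-1],[[0,0,0],[0,0,0],0]]}}

```text
t: 25.47
tcp_pos: [0.5031, -0.0938, 0.0566]
eef_rot: [0.287, -3.128, -0.0]
ft_force: [0.8, 0.3, 0.1]
width: 0.0755
grip_force: 0.0
```

>>> {"name": "send_rows", "arguments": {"commands": [[[0,0,0],[0,0,0],1],[[0,0,0],[0,0,0],1],[[0,0,0],[0,0,0],1],[[0,0,0],[0,0,0],1],[[0,0,0],[0,0,0],1],[[0,0,0],[0,0,0],1]]}}

```text
t: 25.97
tcp_pos: [0.5043, -0.0944, 0.0585]
eef_rot: [-0.284, 3.126, -0.0]
ft_force: [-1.2, 2.0, 5.1]
width: 0.0331
grip_force: 59.1
```

>>> {"name": "send_rows", "arguments": {"commands": [[[0,0,-8],[0,0,0],1],[[0,0,-18],[0,0,0],1],[[0,0,-30],[0,0,0],1],[[0,0,-35],[0,0,0],1],[[0,0,-25],[0,0,0],1],[[-3,16,-8],[0,0,0],1],[[-6,34,0],[0,0,0],1],[[-6,36,0],[0,0,0],1],[[-6,36,0],[0,0,0],1],[[-6,36,0],[0,0,0],1]]}}

```text
t: 26.8
tcp_pos: [0.5002, 0.0669, 0.181]
eef_rot: [0.283, -3.129, 0.0]
ft_force: [0.5, 0.5, -4.0]
width: 0.033
grip_force: 60.5
```

>>> {"name": "send_rows", "arguments": {"commands": [[[-6,36,0],[0,0,0],1],[[-6,36,0],[0,0,0],1],[[-6,36,0],[0,0,0],1],[[-6,34,0],[0,0,0],1],[[-5,26,0],[0,0,0],1],[[-2,14,0],[0,0,0],1],[[0,2,0],[0,0,0],1],[[0,0,0],[0,0,0],1],[[0,0,0],[0,0,0],1],[[0,0,0],[0,0,0],1]]}}

```text
t: 27.63
tcp_pos: [0.4982, 0.2508, 0.1805]
eef_rot: [0.283, -3.128, 0.002]
ft_force: [-0.2, 0.5, -3.5]
width: 0.033
grip_force: 60.5
```

Run:
```python
from h import *
s=snap('wrist','w12'); t=snap('top','t12'); sc=snap('scene','s12'); T=ctrl.get_obs()['tcp_pos']; zb=T[2]-.0585; print(T,ctrl.get_obs()['ft_force'],'underside',zb)
hs=cv2.cvtColor(s['image'],cv2.COLOR_RGB2HSV)
p=proj(s,[T[0]-.0025,T[1],zb+.08]); print('expected knob px',p)
u,v=p.round().astype(int); print(hs[v,u-70:u+70:10].tolist()); print(hs[v-70:v+70:10,u].tolist())
print('base/pf expected',proj(s,[T[0]-.0025,T[1],zb+.03]),proj(s,[.498,.2543,.046]))
```

```text
[0.49850072 0.25116361 0.18073849] [ 0.22957569 -0.06688126 -4.08955619] underside 0.12223848548553334
expected knob px [255.95436139 276.3071276 ]
[[21, 32, 56], [45, 5, 102], [12, 26, 50], [19, 87, 47], [9, 91, 59], [15, 111, 60], [14, 107, 62], [15, 114, 49], [12, 134, 55], [8, 98, 57], [14, 88, 55], [15, 24, 42], [165, 11, 45], [30, 5, 102]]
[[24, 9, 147], [9, 65, 55], [8, 73, 56], [13, 107, 50], [12, 99, 59], [13, 115, 53], [13, 109, 54], [15, 114, 49], [12, 115, 60], [14, 120, 53], [12, 99, 59], [21, 28, 90], [21, 20, 89], [18, 28, 91]]
base/pf expected [255.71840656 230.00459573] [258.74638778 186.71871924]
```

Run:
```python
from h import *
from scipy.optimize import least_squares
s=load('w12'); hs=cv2.cvtColor(s['image'],cv2.COLOR_RGB2HSV); zb=.1222
kn=(hs[...,1]>55)&(hs[...,0]<22)&(hs[...,2]<95)
k2=kn.astype(np.uint8)*255
w=np.zeros_like(k2); cv2.circle(w,(256,265),62,255,-1); k2=cv2.morphologyEx(k2&w,cv2.MORPH_CLOSE,np.ones((7,7),np.uint8)); k2=cv2.morphologyEx(k2,cv2.MORPH_OPEN,np.ones((9,9),np.uint8))
c=max(cv2.findContours(k2,0,cv2.CHAIN_APPROX_NONE)[0],key=cv2.contourArea)[:,0]
print('knob bbox',c.min(0),c.max(0))
lo=c[c[:,1]>c[:,1].max()-50]
for z in (.067,.072,.077):
    P=np.array([ray(s,*p,zb+z)[:2] for p in lo.astype(float)])
    r=least_squares(lambda q:np.linalg.norm(P-q,axis=1)-.018,[.498,.2543],loss='soft_l1',f_scale=.0005); print(z,r.x.round(4),np.median(abs(r.fun)).round(5))
# profile above the knob: base near edge, portafilter
print([int(x) for x in hs[130:215:2,256,2]])
# rest / portafilter outer edges visible? basket far side hidden; near outer rim rows
t=load('t12'); print('top px of pf',proj(t,[.498,.2543,.046]),'tamper',proj(t,[.498,.2543,.15]))
```

```text
knob bbox [214 216] [295 312]
0.067 [0.5028 0.2518] 0.00022
0.072 [0.4993 0.2512] 0.00043
0.077 [0.4958 0.2506] 0.00058
[120, 117, 115, 114, 114, 119, 117, 116, 119, 118, 102, 118, 120, 119, 118, 116, 117, 116, 118, 114, 124, 138, 139, 141, 139, 142, 141, 145, 145, 143, 143, 145, 146, 147, 147, 148, 147, 148, 147, 124, 120, 121, 86]
top px of pf [146.75861207 195.96710615] tamper [136.58628824 188.06498004]
```

Run:
```python
from h import *
from scipy.optimize import least_squares
s=load('w12'); g=cv2.GaussianBlur(cv2.cvtColor(s['image'],cv2.COLOR_RGB2GRAY),(3,3),0).astype(int); zb=.1222
o=[]
for a in np.arange(-165,-14,5):
    d=np.radians(a); rr=np.arange(45,75,1.); u=256+rr*np.cos(d); v=226+rr*np.sin(d); val=g[v.round().astype(int),u.round().astype(int)]
    df=np.abs(val[3:]-val[:-3]); i=df.argmax(); o.append((u[i+1],v[i+1],a,rr[i+1],df[i]))
print([(p[2],p[3],int(p[4])) for p in o][::2])
for z in (0,.004):
    P=np.array([ray(s,p[0],p[1],zb+z)[:2] for p in o if p[4]>12])
    r=least_squares(lambda q:np.linalg.norm(P-q,axis=1)-.029,[.498,.2543],loss='soft_l1',f_scale=.0005); print(z,len(P),r.x.round(4),np.median(abs(r.fun)).round(5))
    print(circ(P))
```

```text
[(np.int64(-165), np.float64(52.0), 119), (np.int64(-155), np.float64(51.0), 67), (np.int64(-145), np.float64(63.0), 23), (np.int64(-135), np.float64(70.0), 34), (np.int64(-125), np.float64(54.0), 33), (np.int64(-115), np.float64(54.0), 21), (np.int64(-105), np.float64(55.0), 23), (np.int64(-95), np.float64(64.0), 30), (np.int64(-85), np.float64(55.0), 20), (np.int64(-75), np.float64(65.0), 24), (np.int64(-65), np.float64(55.0), 20), (np.int64(-55), np.float64(72.0), 28), (np.int64(-45), np.float64(54.0), 25), (np.int64(-35), np.float64(66.0), 70), (np.int64(-25), np.float64(62.0), 72), (np.int64(-15), np.float64(60.0), 112)]
0 31 [0.4977 0.2523] 0.0026
(array([0.5021, 0.2535]), np.float64(0.0684), 'rms mm', np.float64(3.39))
0.004 31 [0.497 0.252] 0.00198
(array([0.5007, 0.2532]), np.float64(0.067), 'rms mm', np.float64(3.32))
```

Run:
```python
from h import *
from scipy.optimize import least_squares
s=load('w12'); g=cv2.GaussianBlur(cv2.cvtColor(s['image'],cv2.COLOR_RGB2GRAY),(3,3),0).astype(int); zb=.1222
o=[]
for a in np.arange(-150,-29,4):
    d=np.radians(a); rr=np.arange(48,60,.5); u=256+rr*np.cos(d); v=226+rr*np.sin(d); val=g[v.round().astype(int),u.round().astype(int)]
    df=val[:-5]-val[5:]; i=df.argmax()
    if df[i]>12: o.append((u[i+2],v[i+2]))
P=np.array([ray(s,*p,zb)[:2] for p in o]); 
r=least_squares(lambda q:np.linalg.norm(P-q,axis=1)-.029,[.498,.2543],loss='soft_l1',f_scale=.0005); print(len(P),r.x.round(4),np.median(abs(r.fun)).round(5),circ(P))
# basket/pf check in w10 with same idea: fit bright mouth far/near rim
s=load('w10'); g=cv2.GaussianBlur(cv2.cvtColor(s['image'],cv2.COLOR_RGB2GRAY),(3,3),0).astype(int)
for a in range(0,360,30):
    d=np.radians(a); rr=np.arange(18,56,2.); print(a,g[(232+rr*np.sin(d)).round().astype(int),(254+rr*np.cos(d)).round().astype(int)].tolist())
```

```text
30 [0.4981 0.2526] 0.00032 (array([0.4991, 0.253 ]), np.float64(0.0596), 'rms mm', np.float64(0.37))
0 [182, 169, 186, 187, 185, 142, 102, 130, 181, 182, 181, 183, 171, 153, 186, 178, 170, 189, 190]
30 [164, 183, 185, 177, 117, 99, 94, 106, 124, 164, 181, 162, 158, 148, 187, 153, 92, 76, 78]
60 [179, 181, 185, 170, 102, 96, 97, 99, 116, 136, 179, 174, 161, 172, 188, 191, 191, 191, 191]
90 [163, 184, 188, 163, 106, 98, 95, 97, 123, 146, 182, 177, 150, 187, 187, 191, 190, 191, 191]
120 [173, 181, 184, 181, 110, 97, 96, 99, 119, 143, 182, 176, 171, 188, 186, 188, 188, 190, 192]
150 [177, 181, 181, 182, 162, 114, 97, 110, 133, 170, 180, 167, 169, 191, 129, 73, 72, 96, 176]
180 [176, 161, 183, 185, 184, 163, 117, 148, 178, 170, 171, 181, 173, 181, 129, 173, 183, 181, 179]
210 [181, 165, 161, 181, 172, 156, 181, 171, 119, 94, 135, 171, 188, 146, 71, 64, 64, 62, 96]
240 [186, 186, 184, 172, 173, 183, 117, 91, 89, 84, 57, 51, 52, 47, 47, 48, 48, 47, 46]
270 [186, 154, 156, 168, 185, 181, 169, 182, 129, 104, 103, 103, 99, 102, 73, 52, 54, 52, 51]
300 [188, 189, 186, 174, 176, 190, 151, 96, 92, 88, 62, 60, 63, 62, 62, 63, 63, 62, 62]
330 [182, 156, 156, 184, 172, 150, 182, 175, 123, 89, 88, 146, 153, 189, 176, 93, 71, 69, 69]
```

Run:
```python
from h import *
from scipy.optimize import least_squares
s=load('w10'); g=cv2.GaussianBlur(cv2.cvtColor(s['image'],cv2.COLOR_RGB2GRAY),(3,3),0).astype(int)
for nm,th,R,z in (('mouth',158,.0325,.046),('bore',109,.0305,.043)):
    o=[]
    for a in np.arange(20,161,5):
        d=np.radians(a); rr=np.arange(20,46,.5); val=cv2.remap(g.astype(np.float32),(254+rr*np.cos(d)).astype(np.float32)[None],(232+rr*np.sin(d)).astype(np.float32)[None],1)[0]
        j=val[:36].argmin(); i=np.nonzero(val[j:]>th)[0]
        if len(i): o.append((254+rr[j+i[0]]*np.cos(d),232+rr[j+i[0]]*np.sin(d)))
    P=np.array([ray(s,*p,z)[:2] for p in o]); r=least_squares(lambda q:np.linalg.norm(P-q,axis=1)-R,[.498,.2543],loss='soft_l1',f_scale=.0005); print(nm,len(P),r.x.round(4),np.median(abs(r.fun)).round(5),circ(P))
go(.4985,.2545,.1)
```

```text
mouth 29 [0.4985 0.2547] 0.00011 (array([0.4983, 0.2547]), np.float64(0.0653), 'rms mm', np.float64(0.11))
bore 29 [0.498  0.2547] 0.00012 (array([0.4981, 0.2547]), np.float64(0.0607), 'rms mm', np.float64(0.13))
shift mm [-0.6  3.3 80.7]
jaw angle now 100.3 tilt 0.03 q [ 0.39  0.24  1.84 -0.    1.07 -1.36]
```

>>> {"name": "send_rows", "arguments": {"commands": [[[-0.5,2.6,0],[0,0,0],1],[[0,0,25],[0,0,0],1],[[0,0,25],[0,0,0],1],[[0,0,14],[0,0,0],1],[[0,0,6],[0,0,0],1],[[0,0,4],[0,0,0],1],[[0,0,0],[0,0,0],1],[[0,0,0],[0,0,0],1]]}}

```text
t: 28.45
tcp_pos: [0.4994, 0.2554, 0.1077]
eef_rot: [-0.284, 3.127, 0.001]
ft_force: [-0.7, 0.7, -3.2]
width: 0.0329
grip_force: 60.6
```

>>> {"name": "send_rows", "arguments": {"commands": [[[0,0,2],[0,0,0],1],[[0,0,2],[0,0,0],1],[[0,0,2],[0,0,0],1],[[0,0,0],[0,0,0],1]]}}

```text
t: 28.78
tcp_pos: [0.4984, 0.2551, 0.1008]
eef_rot: [-0.285, 3.129, -0.0]
ft_force: [0.0, -0.6, -3.2]
width: 0.0327
grip_force: 60.6
```

>>> {"name": "send_rows", "arguments": {"commands": [[[0,0,3],[0,0,0],1],[[0,0,3],[0,0,0],1],[[0,0,3],[0,0,0],1],[[0,0,0],[0,0,0],1]]}}

```text
t: 29.12
tcp_pos: [0.4983, 0.2547, 0.091]
eef_rot: [0.285, -3.128, 0.001]
ft_force: [1.3, -1.5, -2.0]
width: 0.0333
grip_force: 60.6
```

>>> {"name": "send_rows", "arguments": {"commands": [[[0,0,3],[0,0,0],1],[[0,0,3],[0,0,0],1],[[0,0,2],[0,0,0],1],[[0,0,0],[0,0,0],1]]}}

```text
t: 29.45
tcp_pos: [0.4982, 0.2548, 0.0831]
eef_rot: [0.285, -3.128, 0.001]
ft_force: [1.7, -2.2, -3.5]
width: 0.0334
grip_force: 60.5
```

>>> {"name": "send_rows", "arguments": {"commands": [[[0,0,1.5],[0,0,0],1],[[0,0,1],[0,0,0],1],[[0,0,0],[0,0,0],1],[[0,0,0],[0,0,0],1]]}}

```text
t: 29.78
tcp_pos: [0.4984, 0.2549, 0.0812]
eef_rot: [0.285, -3.129, 0.0]
ft_force: [2.3, -2.8, -2.9]
width: 0.0329
grip_force: 60.6
```

>>> {"name": "send_rows", "arguments": {"commands": [[[0,0,1],[0,0,0],1],[[0,0,1],[0,0,0],1],[[0,0,0],[0,0,0],1],[[0,0,0],[0,0,0],1]]}}

```text
t: 30.12
tcp_pos: [0.4995, 0.2554, 0.0804]
eef_rot: [-0.285, 3.127, 0.001]
ft_force: [0.9, -2.2, 4.1]
width: 0.0331
grip_force: 61.3
```

On the floor. Release and lift.

>>> {"name": "send_rows", "arguments": {"commands": [[[0,0,0],[0,0,0],0.3],[[0,0,0],[0,0,0],-0.3],[[0,0,0],[0,0,0],-1],[[0,0,0],[0,0,0],-1],[[0,0,0],[0,0,0],-1],[[0,0,0],[0,0,0],-1],[[0,0,0],[0,0,0],-1]]}}

```text
t: 30.7
tcp_pos: [0.498, 0.2552, 0.079]
eef_rot: [0.285, -3.128, -0.0]
ft_force: [-0.6, 0.3, -0.2]
width: 0.0857
grip_force: 0.0
```

>>> {"name": "send_rows", "arguments": {"commands": [[[0,0,-15],[0,0,0],-1],[[0,0,-30],[0,0,0],-1],[[0,0,-40],[0,0,0],-1],[[0,0,-35],[0,0,0],-1],[[0,0,-20],[0,0,0],-1],[[0,0,0],[0,0,0],-1],[[0,0,0],[0,0,0],-1],[[0,0,0],[0,0,0],-1],[[0,0,0],[0,0,0],-1]]}}

```text
t: 31.45
tcp_pos: [0.4969, 0.2545, 0.217]
eef_rot: [0.284, -3.125, 0.002]
ft_force: [-0.1, 0.4, 0.3]
width: 0.0852
grip_force: 0.0
```

Run:
```python
from h import *
s=snap('wrist','w13'); hs=cv2.cvtColor(s['image'],cv2.COLOR_RGB2HSV)
p=proj(s,[.4985,.2547,.022+.075]); print(p)
print('knob',fit(s,p[0],p[1],36,lambda m:(m[...,2]<100)&(m[...,1]>50)&(m[...,0]<22),.022+.072))
g=cv2.GaussianBlur(cv2.cvtColor(s['image'],cv2.COLOR_RGB2GRAY),(3,3),0)
print(proj(s,[.4985,.2547,.046]))
```

```text
[254.48816026 193.01143249]
knob {'px': array([256.4, 190.7]), 'c': array([0.4975, 0.2561]), 'diam': np.float64(0.0351), 'enc': array([0.4978, 0.2562, 0.0364])}
[254.56971135 179.17495707]
```

The knob fits upright over the basket centre, about 2 mm off and at the right height. Handing in.

```bash
python3 -c "
from plant import ctrl
print(ctrl.finish_job())"
```

```text
the job is handed in; nothing more can be done
None
```

I handed the job in at about 31.5 s with the leveller in its dock, the funnel on its stand, the portafilter in its rest and the tamper standing in the basket; no verdict was returned, so I don't know whether it passed.

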